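Tighten the glaze pump cover in cross order

TASK

Tighten the four crank nuts on the glaze pump's cover plate in cross order so that the plate seats evenly: about a half turn each, clockwise seen from above, finishing one nut, then the one diagonally opposite it, and only then the other two. Bring each nut just up firm by feel, without straining it further, and leave the pot, the bowl and the brush where they are.

Things in the scene. Friction and masses are not known exactly. Their poses are not given: they have to be found in the camera images.
- pump: grey cast glaze pump fixed to the bench; origin at the centre of its underside on the bench, z up. Top flange 168 x 168 mm, its face 70 mm above the bench; an outlet pipe runs from its side along its -x, 160 mm out, 15 to 61 mm above the bench. Seen from above the four nuts stand at its corners, 60 mm from the centre in x and in y: nut 1 at (+x,+y), 2 at (+x,-y), 3 at (-x,-y), 4 at (-x,+y). 1 and 3 are opposite (diagonal), so are 2 and 4
- cover_top (a point): centre of the upper face of the cover plate itself (168 x 168 x 12 mm aluminium); loose, the plate rides on springs 3 mm above the flange, and the nuts press it down flush (face then 82 mm above the bench). A central boss stands 22 mm above this face
- nut_1 (a point): crank nut 1: point on its upright thread axis, at its underside; x axis points level from there towards its knob, z up. Hub 32 mm wide, 24 mm high; crank arm 13 mm wide, top 24 mm above the underside, out to 46 mm. Clockwise from above tightens and sinks it 1.2 mm per rad. It comes up firm 2.7 to 3.6 rad from its start, different for each nut and not visible beforehand
- knob_1 (a point): centre of crank nut 1's upright round black knob: 16 mm wide, 50 mm tall, 36 mm from the thread axis, 49 mm above the nut's underside. It spins freely on the arm, so the hand that leads it round need not turn. The arm is springy: the knob bends 1 mm per 2 N sideways. The nut runs at 2 to 3 N (1.5 mm); once firm it turns no further and bending 7.5 mm (14 N) over-tightens it
- nut_2 (a point): crank nut 2: point on its upright thread axis, at its underside; x axis points level from there towards its knob, z up. Hub 32 mm wide, 24 mm high; crank arm 13 mm wide, top 24 mm above the underside, out to 46 mm. Clockwise from above tightens and sinks it 1.2 mm per rad. It comes up firm 2.7 to 3.6 rad from its start, different for each nut and not visible beforehand
- knob_2 (a point): centre of crank nut 2's upright round black knob: 16 mm wide, 50 mm tall, 36 mm from the thread axis, 49 mm above the nut's underside. It spins freely on the arm, so the hand that leads it round need not turn. The arm is springy: the knob bends 1 mm per 2 N sideways. The nut runs at 2 to 3 N (1.5 mm); once firm it turns no further and bending 7.5 mm (14 N) over-tightens it
- nut_3 (a point): crank nut 3: point on its upright thread axis, at its underside; x axis points level from there towards its knob, z up. Hub 32 mm wide, 24 mm high; crank arm 13 mm wide, top 24 mm above the underside, out to 46 mm. Clockwise from above tightens and sinks it 1.2 mm per rad. It comes up firm 2.7 to 3.6 rad from its start, different for each nut and not visible beforehand
- knob_3 (a point): centre of crank nut 3's upright round black knob: 16 mm wide, 50 mm tall, 36 mm from the thread axis, 49 mm above the nut's underside. It spins freely on the arm, so the hand that leads it round need not turn. The arm is springy: the knob bends 1 mm per 2 N sideways. The nut runs at 2 to 3 N (1.5 mm); once firm it turns no further and bending 7.5 mm (14 N) over-tightens it
- nut_4 (a point): crank nut 4: point on its upright thread axis, at its underside; x axis points level from there towards its knob, z up. Hub 32 mm wide, 24 mm high; crank arm 13 mm wide, top 24 mm above the underside, out to 46 mm. Clockwise from above tightens and sinks it 1.2 mm per rad. It comes up firm 2.7 to 3.6 rad from its start, different for each nut and not visible beforehand
- knob_4 (a point): centre of crank nut 4's upright round black knob: 16 mm wide, 50 mm tall, 36 mm from the thread axis, 49 mm above the nut's underside. It spins freely on the arm, so the hand that leads it round need not turn. The arm is springy: the knob bends 1 mm per 2 N sideways. The nut runs at 2 to 3 N (1.5 mm); once firm it turns no further and bending 7.5 mm (14 N) over-tightens it
- blue_pot: loose blue glazed pot, 110 mm wide, 75 mm high, origin under its centre; bystander
- clay_bowl: loose terracotta bowl, 120 mm wide, 55 mm high, origin under its centre; bystander
- brush: loose brush lying on the bench beyond the pump; bystander

How it is judged:
On the way:
1. one diagonal pair of nuts is firm (each within 0.15 mm of its seated height) while the other two nuts are still loose (at least 2 mm up) (((z of each of nut_1, nut_3 in the frame of pump below 0.08215 m and z of each of nut_2, nut_4 in the frame of pump above 0.084 m) or (z of each of nut_2, nut_4 in the frame of pump below 0.08215 m and z of each of nut_1, nut_3 in the frame of pump above 0.084 m))), for 0.2 s.
At the end, for the whole second after the job is handed in: all four nuts firm: each underside within 0.15 mm of its seated height of 82 mm above the bench, that is within 0.12 rad of where it comes up firm; the cover plate down within 0.8 mm and level within 0.006 rad; pot, bowl and brush within 30 mm of where they stood (z of each of nut_1, nut_2, nut_3, nut_4 in the frame of pump below 0.08215 m and z of cover_top in the frame of pump below 0.0828 m and angle between cover_top's own z axis and vertical below 0.006 rad and distance of each of blue_pot, clay_bowl, brush from where it was at the start of the episode below 0.03 m); the robot touches nothing.
It fails at once if a nut is over-tightened: its springy crank is bent clockwise until the knob stands over 7.5 mm (about 14 N) ahead of the nut (y of knob_1 in the frame of nut_1 below -0.0075 m or y of knob_2 in the frame of nut_2 below -0.0075 m or y of knob_3 in the frame of nut_3 below -0.0075 m or y of knob_4 in the frame of nut_4 below -0.0075 m).
It fails at once if the pot, the bowl or the brush is moved by more than 30 mm (distance of any of blue_pot, clay_bowl, brush from where it was at the start of the episode above 0.03 m).
It also fails if it takes over 72 s, if anything falls off the work surface, if the arm or the gripper's body presses on something with over 40 N, if the wrist force passes 120 N, or if a joint passes its speed limit or range.

ROBOT

A 7-joint arm with a two-finger parallel gripper is mounted at the origin on the work surface. World frame = base frame: x ahead of the robot, y to its left, z up, the work surface at z = 0. Lengths are in m, angles in rad, forces in N, time in s.
With the tool pointing down it reaches from about 0.35 to 0.9 m from the base axis. Payload 8.1 kg.
Tool frame: the origin (TCP) lies on the centre line of the jaws, within the pads' length; the fingertips stand 17 mm ahead of it and the grasp point (between the pads) lies 2 mm behind it; z points along the fingers, y is the direction in which the jaws open and shut (so a half turn about z gives the same grasp; the last joint's range is limited). The gripper opens to 92 mm and grips with 3 to 60 N. Pads are 19 mm wide; open, the fingers measure 130 mm over their backs; the gripper's body (75 mm by 190 mm) begins 47 mm behind the grasp point.
Start: joints at [1.242, 0.434, 0.025, 1.573, -0.012, 1.134, -0.075], TCP at [0.14, -0.609, 0.244] pointing down, gripper open.
Joint ranges: [-2.62, 2.62], [-0.44, 2.09], [-1.27, 1.32], [0.08, 2.57], [-1.32, 4.46], [0.12, 2], [-2.74, 2.74]. Speed limits (rad/s): [2.22, 2.22, 3.01, 3.01, 3.14, 3.14, 3.14].

INTERFACE

Orientations are given as a rotation vector (axis times angle).
In Python, from cell import arm, imaging, job gives the robot as it stands.
- The arm moves only by the tool jog_arm, never from a script. Its argument "moves" is a list of rows, each an object with "fingers": the closure, from -1 (fully open) to 1 (shut); "xyz": the shift along the tool's x, y, z in cm, a list of three; "angular": the turn, a rotation vector about the tool's x, y, z in rad, a list of three. In form: [{"fingers": fingers, "xyz": [dx, dy, dz], "angular": [ax, ay, az]}, ...]. A call has 1 to 12 rows; each row is the pose to reach, as a shift and turn from the pose commanded when the call began, along the tool's axes at that moment; what a row does not reach only later rows make up. A row lasts 1/8 s, in which the tool goes at most 62.5 mm and 10.7 degrees, less where a joint would pass 70% of its speed; a pose out of reach is approached as far as the arm can. A call with a gripper value outside its range is refused whole. The fingers move at their own pace and stop on an object; "grip_force" is the grip in N (left out, the last holds). Time passes only in rows, so rows that repeat a pose let the fingers close. It gives the time, the measured TCP pose, the force and the opening at its end, in the units of the state.
- arm.observe(): the state, without advancing time (a new reading comes with each control period).
- imaging.get_image(name): name is "scene" or "top" or "wrist"; returns the picture (480x640x3 uint8, red, green, blue); there is no depth.
- imaging.camera_params(name): a dict with "fx", "fy", "cx", "cy" (pixels), "rvec" (rotation vector, rad) and "tvec" (3), from world to camera coordinates, as OpenCV has them; the wrist camera has in their place "hand_eye" (4x4, takes a point from camera to tool coordinates, whose origin is the TCP and whose axes are the flange's). Camera axes: x right, y down, z forward; pixel columns grow to the right and rows downward; lengths in m; the calibration is good to about 2 mm. A picture is of the moment at which its call begins: read the wrist's pose just before it. camera_params takes no time and is no camera call.
- job.sign_off(): hands the job in, once; it reports no verdict.
The state is a dict: "clock": time; "joints": joint angles; "dq": joint speeds; "joint_efforts": joint torques, N m; "position": TCP position; "ee_rot": TCP orientation; "force": force on the tool from outside, world axes, zero at the start; "ft_torque": the same for the moment, N m; "width": opening from 0.0 (shut) to 1.0 (fully open).
Only numpy, scipy, OpenCV 4.12 (cv2) and the standard library are available. Lean on these libraries where they do the work, as an engineer would, in place of code of your own. Each camera call takes 0.05 s, during which the arm holds its last target. There are 200 camera calls.

## Working session

There is one attempt and no reset: what is moved stays moved. The work goes in short steps, Python scripts to look and compute and a tool call to move; the robot and the scene stay as the last step left them, time stands still between calls to the robot, and variables do not carry over. Pictures are saved under pics/ and viewed, about 8 in all and at most 12, crops included, and the job is handed in when it is done.

Besides the shell and the picture viewer there is one more tool, called after ">>>" as name(argument=value, ...) on one line, values as JSON. jog_arm: Moves the arm, as the interface text tells. Its arguments: {"type":"object","properties":{"moves":{"type":"array"},"grip_force":{"type":"number"}},"required":["moves"]}

```bash
mkdir -p pics; ls; python3 - <<'E'
from cell import arm, imaging, job
import cv2
s=arm.observe(); print(s)
for n in ("scene","top"):
    im=imaging.get_image(n); cv2.imwrite(f"pics/{n}0.png",im[:,:,::-1]); print(imaging.camera_params(n))
print(imaging.camera_params("wrist"))
E
```

```text
pics
{'clock': 0.0, 'joints': array([ 1.24238625,  0.43519047,  0.02496484,  1.57413025, -0.01157232,
        1.13400656, -0.0750948 ]), 'dq': array([-6.38983079e-04, -7.34092618e-04, -1.65621481e-04, -8.64639894e-05,
        8.33674579e-04, -8.45683443e-04, -9.95755663e-04]), 'joint_efforts': array([-2.85375072e-04, -6.67874622e+01,  9.84750688e-01, -3.14462829e+01,
       -6.04867330e-02,  4.29584796e-02,  1.86236693e-04]), 'position': array([ 0.13976243, -0.60865419,  0.24295225]), 'ee_rot': array([-3.12005510e+00, -3.53702032e-01,  5.37073147e-04]), 'force': array([0.05535375, 0.24524264, 0.10952032]), 'ft_torque': array([0.01305531, 0.03440449, 0.01322808]), 'width': 0.9982723365552901}
{'fx': 445.2457929198408, 'fy': 445.2457929198408, 'cx': 313.03969263711843, 'cy': 241.4521889040524, 'rvec': array([ 2.37172837,  0.90725412, -0.30742388]), 'tvec': array([-0.46034949, -0.25958469,  1.20999014])}
{'fx': 483.5839633937832, 'fy': 483.5839633937832, 'cx': 320.30069433310064, 'cy': 239.47482625756388, 'rvec': array([ 2.09253669, -2.14893786,  0.20345569]), 'tvec': array([0.02545605, 0.62267355, 1.22540528])}
{'fx': 369.98836841759174, 'fy': 369.98836841759174, 'cx': 321.32352227263857, 'cy': 239.24381131776053, 'hand_eye': array([[-9.64895866e-05, -9.61504205e-01, -2.74790201e-01,
         7.39163396e-02],
       [ 9.99999981e-01, -1.39720142e-04,  1.37748431e-04,
         3.23761231e-04],
       [-1.70839421e-04, -2.74790182e-01,  9.61504200e-01,
        -1.40248729e-01],
       [ 0.00000000e+00,  0.00000000e+00,  0.00000000e+00,
         1.00000000e+00]])}
```

View pics/top0.png

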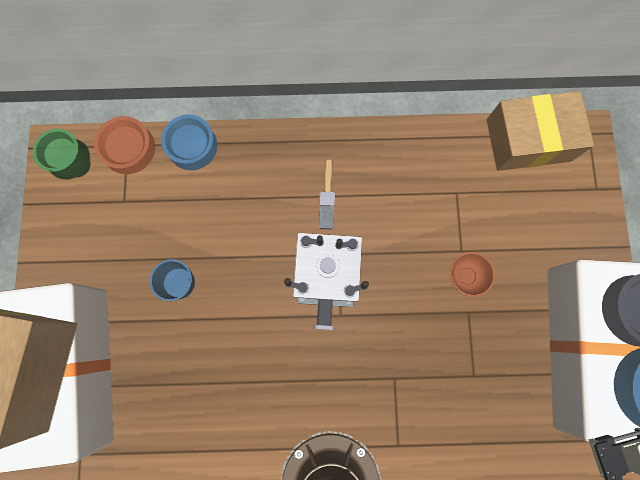

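View pics/scene0.png

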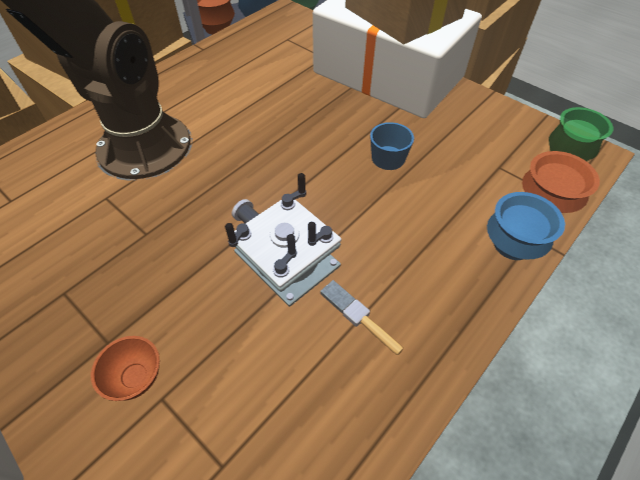

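```bash
cat > h.py <<'E'
import numpy as np, cv2
from scipy.spatial.transform import Rotation as R
from cell import arm, imaging, job
def cam(n, s=None):
    p=imaging.camera_params(n); K=np.array([[p['fx'],0,p['cx']],[0,p['fy'],p['cy']],[0,0,1]])
    if 'rvec' in p: Rm=R.from_rotvec(p['rvec']).as_matrix(); t=np.array(p['tvec'])
    else:
        s=s or arm.observe(); T=np.eye(4); T[:3,:3]=R.from_rotvec(s['ee_rot']).as_matrix(); T[:3,3]=s['position']
        M=np.linalg.inv(T@p['hand_eye']); Rm=M[:3,:3]; t=M[:3,3]
    return K,Rm,t
def pix2z(c,uv,z):
    K,Rm,t=c; d=Rm.T@np.linalg.solve(K,[uv[0],uv[1],1]); o=-Rm.T@t
    return o+d*(z-o[2])/d[2]
def proj(c,P):
    K,Rm,t=c; q=(Rm@np.atleast_2d(P).T).T+t; q=q@K.T; return q[:,:2]/q[:,2:]
E
python3 - <<'E'
from h import *
c=cam('top')
for n,uv,z in [('boss',(328,265),.107),('c1',(298,233),.085),('c2',(362,238),.085),('c3',(359,300),.085),('c4',(294,298),.085),('k1',(320,240),.16),('k2',(339,243),.16),('k3',(365,285),.16),('k4',(288,283),.16)]: print(n,pix2z(c,uv,z).round(4))
s=arm.observe(); print(R.from_rotvec(s['ee_rot']).as_matrix().round(3))
E
```

```text
boss [ 0.5476 -0.0087  0.107 ]
c1 [0.637  0.0667 0.085 ]
c2 [ 0.6192 -0.0998  0.085 ]
c3 [ 0.4589 -0.0853  0.085 ]
c4 [0.4684 0.0799 0.085 ]
k1 [0.6024 0.0099 0.16  ]
k2 [ 0.5937 -0.0363  0.16  ]
k3 [ 0.4895 -0.0953  0.16  ]
k4 [0.4992 0.0896 0.16  ]
[[ 0.975  0.224 -0.   ]
 [ 0.224 -0.975  0.001]
 [-0.    -0.001 -1.   ]]
```

>>> jog_arm(moves=[{"fingers": 0.2, "xyz": [1, -5, -3], "angular": [0, 0, -0.15]}, {"fingers": 0.2, "xyz": [5, -10, -3], "angular": [0, 0, -0.3]}, {"fingers": 0.2, "xyz": [10, -14, -3], "angular": [0, 0, -0.45]}, {"fingers": 0.2, "xyz": [15, -18, -3], "angular": [0, 0, -0.6]}, {"fingers": 0.2, "xyz": [20, -22, -3], "angular": [0, 0, -0.75]}, {"fingers": 0.2, "xyz": [25, -26, -3], "angular": [0, 0, -0.9]}, {"fingers": 0.2, "xyz": [31, -30, -3], "angular": [0, 0, -1.05]}, {"fingers": 0.2, "xyz": [37, -34, -3], "angular": [0, 0, -1.2]}, {"fingers": 0.2, "xyz": [43, -38, -3], "angular": [0, 0, -1.265]}, {"fingers": 0.2, "xyz": [48, -41, -3], "angular": [0, 0, -1.265]}, {"fingers": 0.2, "xyz": [51.4, -42.5, -3], "angular": [0, 0, -1.265]}, {"fingers": 0.2, "xyz": [51.4, -42.5, -3], "angular": [0, 0, -1.265]}])

```text
clock: 1.6
position: [0.548, -0.0753, 0.2732]
ee_rot: [-2.301, -2.137, -0.003]
force: [0.6, -0.7, 0.6]
width: 0.401
```

```bash
python3 - <<'E'
from h import *
s=arm.observe(); print(s['clock'],s['position'].round(4),s['joints'].round(3),np.abs(s['dq']).max(),s['force'].round(2))
im=imaging.get_image('wrist'); np.save('w1.npy',im); np.savez('w1s.npz',**{k:s[k] for k in('position','ee_rot')})
c=cam('wrist',s)
print(R.from_rotvec(s['ee_rot']).as_matrix().round(3))
# predicted centres
yaw=-.08; C=np.array([.546,-.009,0]); Rz=R.from_euler('z',yaw)
for p in [(0,0,.107),(.06,.06,.11),(.06,-.06,.11),(-.06,-.06,.11),(-.06,.06,.11)]: print(proj(c,C+Rz.apply(p)).round(0))
cv2.imwrite('pics/w1.png',im[:,:,::-1])
E
```

```text
1.6 [ 0.548  -0.0753  0.2732] [ 0.45   0.351 -0.545  1.673  0.192  1.171 -0.217] 0.04912425865837351 [ 0.64 -0.72  0.61]
[[ 0.074  0.997  0.   ]
 [ 0.997 -0.074  0.003]
 [ 0.003  0.    -1.   ]]
[[313. 144.]]
[[393.  62.]]
[[384. 218.]]
[[241. 218.]]
[[233.  61.]]
```

View pics/w1.png

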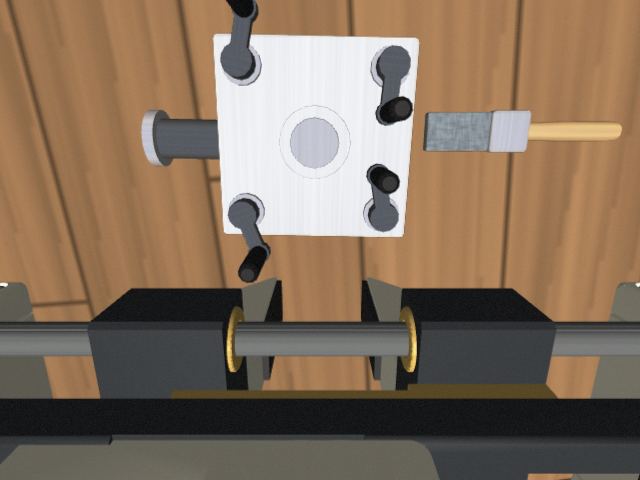

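```bash
python3 - <<'E'
import numpy as np,cv2
im=np.load('w1.npy')[:,:,::-1]
a=cv2.resize(im[0:285,205:430],None,fx=3,fy=3,interpolation=cv2.INTER_CUBIC)
cv2.imwrite('pics/w1b.png',cv2.resize(im[0:290,205:435],None,fx=2.05,fy=2.05,interpolation=cv2.INTER_CUBIC)); print(2.05)
E
```

```text
2.05
```

View pics/w1b.png

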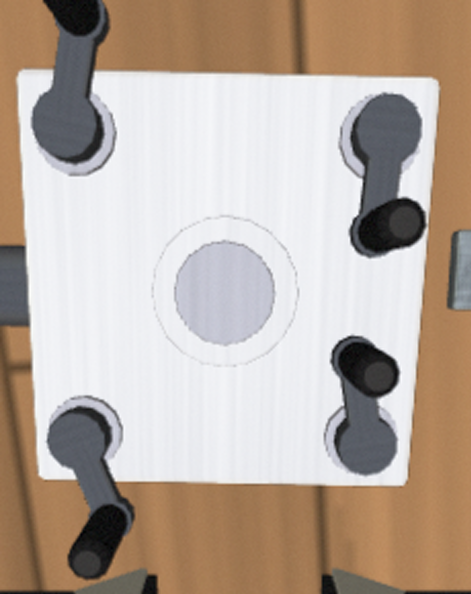

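```bash
python3 - <<'E'
from h import *
d=np.load('w1s.npz'); s={k:d[k] for k in d}; c=cam('wrist',s)
P=lambda u,v,z: pix2z(c,(205+u/2.05,v/2.05),z)
H=np.array([P(388,127,.11),P(366,442,.11),P(79,438,.11),P(65,123,.11)])
K=np.array([P(403,221,.16),P(377,375,.16),P(90,557,.16)])
A=np.array([P(370,233,.11),P(353,358,.11),P(115,515,.11),P(80,20,.11)])
cor=np.array([P(438,79,.085),P(407,486,.085),P(40,478,.085),P(18,71,.085)])
M=np.array([[.06,.06],[.06,-.06],[-.06,-.06],[-.06,.06]])
def fit(W,M):
    w=W[:,:2]; a=(M-M.mean(0))@[1,1j]; b=(w-w.mean(0))@[1,1j]; z=(np.conj(a)*b).sum()/(np.abs(a)**2).sum()
    print('fit c',w.mean(0).round(4),'scale',abs(z).round(3),'yaw',np.angle(z).round(4),'res',np.abs(b-z/abs(z)*a).round(4))
fit(H,M); fit(cor,M*1.4)
print('boss',P(225,293,.107).round(4))
print('hubs',H.round(4)[:,:2].tolist()); print('knobs',K.round(4)[:,:2].tolist())
print('knob r,ang',[(np.linalg.norm(k[:2]).round(4),np.arctan2(k[1],k[0]).round(3)) for k in K-H[:3]])
print('arm r,ang',[(np.linalg.norm(k[:2]).round(4),np.arctan2(k[1],k[0]).round(3)) for k in A-H])
E
```

```text
fit c [ 0.5476 -0.0074] scale 0.981 yaw -0.0894 res [0.0012 0.002  0.0017 0.0017]
fit c [ 0.5476 -0.0085] scale 0.978 yaw -0.0919 res [0.0029 0.002  0.0028 0.0027]
boss [ 0.5477 -0.0082  0.107 ]
hubs [[0.6119, 0.0462], [0.6006, -0.0711], [0.4838, -0.0608], [0.4941, 0.0562]]
knobs [[0.6065, 0.0106], [0.5971, -0.0372], [0.4935, -0.0944]]
knob r,ang [(np.float64(0.0359), np.float64(-1.723)), (np.float64(0.0341), np.float64(1.673)), (np.float64(0.0349), np.float64(-1.289))]
arm r,ang [(np.float64(0.0371), np.float64(-1.776)), (np.float64(0.0346), np.float64(1.692)), (np.float64(0.0355), np.float64(-1.263)), (np.float64(0.0341), np.float64(1.279))]
```

>>> jog_arm(moves=[{"fingers": 0.2, "xyz": [5, 3, 4], "angular": [0, 0, 0]}, {"fingers": 0.2, "xyz": [9.0, 5.2, 7], "angular": [0, 0, 0]}, {"fingers": 0.2, "xyz": [9.0, 5.2, 7.3], "angular": [0, 0, 0]}, {"fingers": 0.2, "xyz": [9.0, 5.2, 7.3], "angular": [0, 0, 0]}])

```text
clock: 2.15
position: [0.604, 0.004, 0.2003]
ee_rot: [-2.31, -2.129, 0.003]
force: [0.9, -0.2, 0.2]
width: 0.4
```

```bash
cat >> h.py <<'E'
NUT={1:(.6128,.0464),2:(.6020,-.0732),3:(.4824,-.0624),4:(.4932,.0572)}
def st(n,to=None):
    s=arm.observe(); Rm=R.from_rotvec(s['ee_rot']).as_matrix(); p=s['position']; r=p[:2]-NUT[n]; th=np.arctan2(r[1],r[0])
    f=s['force']; er=r/np.hypot(*r); ec=np.array([er[1],-er[0]])  # clockwise dir
    print('t',round(s['clock'],2),'pos',p.round(4),'r',np.hypot(*r).round(4),'th',th.round(3),'F',f.round(1),'Frad',(f[:2]@er).round(2),'Fcw',(f[:2]@ec).round(2),'w',round(s['width'],3), 'tool x',Rm[:,0].round(3))
    if to is not None: print('tool delta cm',(100*Rm.T@(np.array(to)-p)).round(2))
    return s,Rm
def arc(n,dths,th0=None,rad=.036,sink=1.2e-3):
    """tool-axis offsets (cm) leading the knob clockwise by dths from the present pose on a circle about the nut"""
    s,Rm=st(n); r=s['position'][:2]-NUT[n]; th=np.arctan2(r[1],r[0]) if th0 is None else th0; r0=np.hypot(*r)
    for d in dths:
        a=th-d; q=np.array(NUT[n])+rad*np.array([np.cos(a),np.sin(a)])
        base=np.array(NUT[n])+rad*np.array([np.cos(th),np.sin(th)])
        print(d,(100*Rm.T@np.r_[q-base,-sink*d]).round(2).tolist())
E
python3 -c "
from h import *
st(1,(.6067,.0109,.140))"
```

```text
t 2.15 pos [0.604  0.004  0.2003] r 0.0433 th -1.774 F [ 0.9 -0.2  0.2] Frad -0.03 Fcw -0.92 w 0.4 tool x [ 0.081  0.997 -0.001]
tool delta cm [0.72 0.22 6.03]
```

>>> jog_arm(grip_force=10, moves=[{"fingers": 0.2, "xyz": [0.5, 0.2, 0], "angular": [0, 0, 0]}, {"fingers": 0.2, "xyz": [0.5, 0.2, 0], "angular": [0, 0, 0]}, {"fingers": 0.2, "xyz": [0.5, 0.2, 3], "angular": [0, 0, 0]}, {"fingers": 0.2, "xyz": [0.5, 0.2, 6], "angular": [0, 0, 0]}, {"fingers": 0.2, "xyz": [0.5, 0.2, 6], "angular": [0, 0, 0]}, {"fingers": 0.2, "xyz": [0.5, 0.2, 6], "angular": [0, 0, 0]}])

```text
clock: 2.9
position: [0.6078, 0.0104, 0.1421]
ee_rot: [2.308, 2.13, 0.002]
force: [0.3, -0.3, 0.3]
width: 0.401
```

```bash
python3 -c "
from h import *
st(1,(.6067,.0109,.140))
cv2.imwrite('pics/w2.png',imaging.get_image('wrist')[:,:,::-1])"
```

```text
t 2.9 pos [0.6078 0.0104 0.1421] r 0.0364 th -1.708 F [ 0.3 -0.3  0.3] Frad 0.24 Fcw -0.39 w 0.401 tool x [0.08  0.997 0.   ]
tool delta cm [ 0.04 -0.12  0.21]
```

View pics/w2.png

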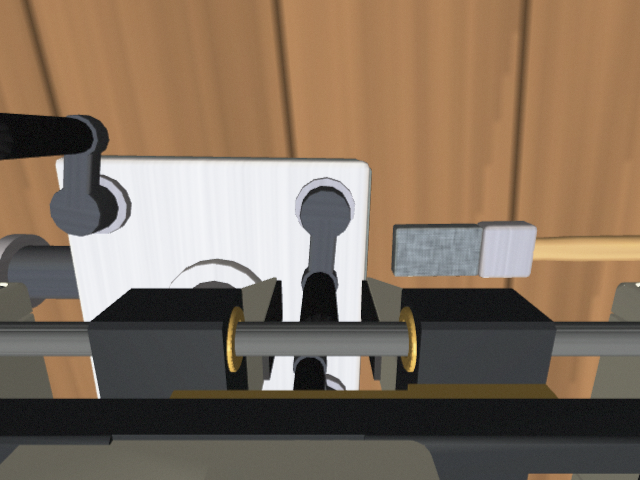

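The knob (column ~320) stands between the fingers (inner faces at columns ~280 and ~362). I'll close on it.

>>> jog_arm(grip_force=10, moves=[{"fingers": 0.9, "xyz": [0, 0, 0], "angular": [0, 0, 0]}, {"fingers": 0.9, "xyz": [0, 0, 0], "angular": [0, 0, 0]}, {"fingers": 0.9, "xyz": [0, 0, 0], "angular": [0, 0, 0]}, {"fingers": 0.9, "xyz": [0, 0, 0], "angular": [0, 0, 0]}])

```text
clock: 3.45
position: [0.6073, 0.0104, 0.141]
ee_rot: [2.308, 2.13, 0.0]
force: [-1.2, -1.1, 2.8]
width: 0.166
```

```bash
python3 -c "
from h import *
arc(1,[.1,.2,.3,.4,.5,.6,.7,.8])"
```

```text
t 3.45 pos [0.6073 0.0104 0.141 ] r 0.0364 th -1.722 F [-1.2 -1.1  2.8] Frad 1.25 Fcw 1.01 w 0.166 tool x [ 0.08   0.997 -0.   ]
0.1 [0.04, -0.36, 0.01]
0.2 [0.12, -0.71, 0.02]
0.3 [0.24, -1.05, 0.04]
0.4 [0.38, -1.38, 0.05]
0.5 [0.56, -1.69, 0.06]
0.6 [0.77, -1.98, 0.07]
0.7 [1.01, -2.25, 0.08]
0.8 [1.27, -2.5, 0.09]
```

>>> jog_arm(moves=[{"fingers": 0.9, "xyz": [0.04, -0.36, 0.01], "angular": [0, 0, 0]}, {"fingers": 0.9, "xyz": [0.12, -0.71, 0.02], "angular": [0, 0, 0]}, {"fingers": 0.9, "xyz": [0.24, -1.05, 0.04], "angular": [0, 0, 0]}, {"fingers": 0.9, "xyz": [0.38, -1.38, 0.05], "angular": [0, 0, 0]}, {"fingers": 0.9, "xyz": [0.56, -1.69, 0.06], "angular": [0, 0, 0]}, {"fingers": 0.9, "xyz": [0.77, -1.98, 0.07], "angular": [0, 0, 0]}, {"fingers": 0.9, "xyz": [1.01, -2.25, 0.08], "angular": [0, 0, 0]}, {"fingers": 0.9, "xyz": [1.27, -2.5, 0.09], "angular": [0, 0, 0]}, {"fingers": 0.9, "xyz": [1.27, -2.5, 0.09], "angular": [0, 0, 0]}])

```text
clock: 4.58
position: [0.5828, 0.0254, 0.14]
ee_rot: [2.308, 2.131, -0.001]
force: [0.6, -1.1, 6.0]
width: 0.17
```

```bash
python3 -c "
from h import *
arc(1,[.1,.2,.3,.4,.5,.6,.7,.8,.9,1.])"
```

```text
t 4.58 pos [0.5828 0.0254 0.14  ] r 0.0366 th -2.529 F [ 0.6 -1.1  6. ] Frad 0.09 Fcw -1.24 w 0.17 tool x [ 0.08   0.997 -0.   ]
0.1 [0.29, -0.22, 0.01]
0.2 [0.6, -0.4, 0.02]
0.3 [0.92, -0.55, 0.04]
0.4 [1.26, -0.68, 0.05]
0.5 [1.61, -0.76, 0.06]
0.6 [1.97, -0.81, 0.07]
0.7 [2.33, -0.83, 0.08]
0.8 [2.69, -0.81, 0.1]
0.9 [3.04, -0.75, 0.11]
1.0 [3.39, -0.66, 0.12]
```

>>> jog_arm(moves=[{"fingers": 0.9, "xyz": [0.29, -0.22, 0], "angular": [0, 0, 0]}, {"fingers": 0.9, "xyz": [0.6, -0.4, 0], "angular": [0, 0, 0]}, {"fingers": 0.9, "xyz": [0.92, -0.55, 0], "angular": [0, 0, 0]}, {"fingers": 0.9, "xyz": [1.26, -0.68, 0], "angular": [0, 0, 0]}, {"fingers": 0.9, "xyz": [1.61, -0.76, 0], "angular": [0, 0, 0]}, {"fingers": 0.9, "xyz": [1.97, -0.81, 0], "angular": [0, 0, 0]}, {"fingers": 0.9, "xyz": [2.33, -0.83, 0.02], "angular": [0, 0, 0]}, {"fingers": 0.9, "xyz": [2.69, -0.81, 0.03], "angular": [0, 0, 0]}, {"fingers": 0.9, "xyz": [3.04, -0.75, 0.04], "angular": [0, 0, 0]}, {"fingers": 0.9, "xyz": [3.39, -0.66, 0.05], "angular": [0, 0, 0]}, {"fingers": 0.9, "xyz": [3.39, -0.66, 0.05], "angular": [0, 0, 0]}])

```text
clock: 5.95
position: [0.5793, 0.06, 0.1391]
ee_rot: [-2.308, -2.131, 0.0]
force: [-1.7, -1.3, 1.7]
width: 0.169
```

```bash
python3 -c "
from h import *
arc(1,[.1,.2,.3,.4,.5,.6,.7])"
```

```text
t 5.95 pos [0.5793 0.06   0.1391] r 0.0362 th 2.755 F [-1.7 -1.3  1.7] Frad 1.08 Fcw -1.79 w 0.169 tool x [0.079 0.997 0.   ]
0.1 [0.34, 0.13, 0.01]
0.2 [0.66, 0.28, 0.02]
0.3 [0.97, 0.47, 0.04]
0.4 [1.25, 0.69, 0.05]
0.5 [1.51, 0.94, 0.06]
0.6 [1.75, 1.21, 0.07]
0.7 [1.95, 1.51, 0.08]
```

>>> jog_arm(moves=[{"fingers": 0.9, "xyz": [0.34, 0.13, 0.01], "angular": [0, 0, 0]}, {"fingers": 0.9, "xyz": [0.66, 0.28, 0.02], "angular": [0, 0, 0]}, {"fingers": 0.9, "xyz": [0.97, 0.47, 0.04], "angular": [0, 0, 0]}, {"fingers": 0.9, "xyz": [1.25, 0.69, 0.05], "angular": [0, 0, 0]}, {"fingers": 0.9, "xyz": [1.51, 0.94, 0.06], "angular": [0, 0, 0]}, {"fingers": 0.9, "xyz": [1.75, 1.21, 0.07], "angular": [0, 0, 0]}, {"fingers": 0.9, "xyz": [1.95, 1.51, 0.08], "angular": [0, 0, 0]}, {"fingers": 0.9, "xyz": [1.95, 1.51, 0.08], "angular": [0, 0, 0]}])

```text
clock: 6.95
position: [0.5963, 0.0781, 0.1385]
ee_rot: [-2.308, -2.131, -0.001]
force: [-3.3, 0.2, 1.5]
width: 0.169
```

```bash
python3 -c "
from h import *
arc(1,[.05,.1,.15,.2,.25,.3,.35,.4,.5,.6,.7,.8,.9,1,1.1])"
```

```text
t 6.95 pos [0.5963 0.0781 0.1385] r 0.0358 th 2.05 F [-3.3  0.2  1.5] Frad 1.69 Fcw -2.82 w 0.169 tool x [0.08  0.997 0.001]
0.05 [0.09, 0.15, 0.01]
0.1 [0.18, 0.31, 0.01]
0.15 [0.25, 0.48, 0.02]
0.2 [0.32, 0.64, 0.02]
0.25 [0.38, 0.81, 0.03]
0.3 [0.43, 0.99, 0.04]
0.35 [0.47, 1.16, 0.04]
0.4 [0.5, 1.34, 0.05]
0.5 [0.54, 1.7, 0.06]
0.6 [0.54, 2.06, 0.07]
0.7 [0.51, 2.42, 0.08]
0.8 [0.44, 2.77, 0.1]
0.9 [0.34, 3.11, 0.11]
1 [0.2, 3.45, 0.12]
1.1 [0.03, 3.76, 0.13]
```

>>> jog_arm(moves=[{"fingers": 0.9, "xyz": [0.09, 0.15, 0.01], "angular": [0, 0, 0]}, {"fingers": 0.9, "xyz": [0.18, 0.31, 0.01], "angular": [0, 0, 0]}, {"fingers": 0.9, "xyz": [0.25, 0.48, 0.02], "angular": [0, 0, 0]}, {"fingers": 0.9, "xyz": [0.25, 0.48, 0.02], "angular": [0, 0, 0]}])

```text
clock: 7.45
position: [0.6012, 0.0801, 0.1383]
ee_rot: [-2.308, -2.131, -0.001]
force: [-3.0, 1.5, 1.2]
width: 0.166
```

```bash
python3 -c "
from h import *
arc(1,[.05,.1])"
```

```text
t 7.45 pos [0.6012 0.0801 0.1383] r 0.0356 th 1.903 F [-3.   1.5  1.2] Frad 2.38 Fcw -2.34 w 0.166 tool x [0.08  0.997 0.   ]
0.05 [0.07, 0.17, 0.01]
0.1 [0.13, 0.34, 0.01]
```

>>> jog_arm(moves=[{"fingers": 0.9, "xyz": [0.09, 0.17, 0.01], "angular": [0, 0, 0]}, {"fingers": 0.9, "xyz": [0.17, 0.34, 0.01], "angular": [0, 0, 0]}, {"fingers": 0.9, "xyz": [0.17, 0.34, 0.01], "angular": [0, 0, 0]}])

```text
clock: 7.82
position: [0.6048, 0.0812, 0.1382]
ee_rot: [2.309, 2.131, 0.0]
force: [-3.3, 1.2, -0.0]
width: 0.164
```

```bash
python3 -c "
from h import *
arc(1,[.05,.1,.15])"
```

```text
t 7.83 pos [0.6048 0.0812 0.1382] r 0.0357 th 1.798 F [-3.3  1.2 -0. ] Frad 1.91 Fcw -2.91 w 0.164 tool x [ 0.08   0.997 -0.   ]
0.05 [0.05, 0.17, 0.01]
0.1 [0.09, 0.35, 0.01]
0.15 [0.12, 0.53, 0.02]
```

Now at 2.76 rad. Still running at 3 N.

>>> jog_arm(moves=[{"fingers": 0.9, "xyz": [0.06, 0.17, 0.01], "angular": [0, 0, 0]}, {"fingers": 0.9, "xyz": [0.11, 0.35, 0.01], "angular": [0, 0, 0]}, {"fingers": 0.9, "xyz": [0.11, 0.35, 0.01], "angular": [0, 0, 0]}])

```text
clock: 8.2
position: [0.6083, 0.0819, 0.138]
ee_rot: [2.309, 2.13, 0.0]
force: [-2.8, -1.0, 0.0]
width: 0.166
```

```bash
python3 -c "
from h import *
arc(1,[.05,.1,.15])"
```

```text
t 8.2 pos [0.6083 0.0819 0.138 ] r 0.0358 th 1.696 F [-2.8 -1.   0. ] Frad -0.64 Fcw -2.93 w 0.166 tool x [ 0.08   0.997 -0.   ]
0.05 [0.03, 0.18, 0.01]
0.1 [0.06, 0.36, 0.01]
0.15 [0.07, 0.53, 0.02]
```

>>> jog_arm(moves=[{"fingers": 0.9, "xyz": [0.03, 0.18, 0.01], "angular": [0, 0, 0]}, {"fingers": 0.9, "xyz": [0.06, 0.36, 0.01], "angular": [0, 0, 0]}, {"fingers": 0.9, "xyz": [0.06, 0.36, 0.01], "angular": [0, 0, 0]}])

```text
clock: 8.57
position: [0.6119, 0.0822, 0.1379]
ee_rot: [2.309, 2.13, -0.0]
force: [-3.3, 0.1, -0.9]
width: 0.169
```

```bash
python3 -c "
from h import *
arc(1,[.05,.1,.15])"
```

```text
t 8.57 pos [0.6119 0.0822 0.1379] r 0.0358 th 1.595 F [-3.3  0.1 -0.9] Frad 0.19 Fcw -3.28 w 0.169 tool x [ 0.08   0.997 -0.   ]
0.05 [0.01, 0.18, 0.01]
0.1 [0.02, 0.36, 0.01]
0.15 [0.02, 0.54, 0.02]
```

>>> jog_arm(moves=[{"fingers": 0.9, "xyz": [0.01, 0.18, 0.01], "angular": [0, 0, 0]}, {"fingers": 0.9, "xyz": [0.02, 0.36, 0.01], "angular": [0, 0, 0]}, {"fingers": 0.9, "xyz": [0.02, 0.36, 0.01], "angular": [0, 0, 0]}])

```text
clock: 8.95
position: [0.6155, 0.0821, 0.1378]
ee_rot: [2.309, 2.13, -0.0]
force: [-3.0, -0.3, -0.4]
width: 0.166
```

```bash
python3 -c "
from h import *
arc(1,[.05,.1,.15])"
```

```text
t 8.95 pos [0.6155 0.0821 0.1378] r 0.0358 th 1.495 F [-3.  -0.3 -0.4] Frad -0.48 Fcw -2.98 w 0.166 tool x [ 0.08   0.997 -0.   ]
0.05 [-0.0, 0.18, 0.01]
0.1 [-0.02, 0.36, 0.01]
0.15 [-0.04, 0.54, 0.02]
```

>>> jog_arm(moves=[{"fingers": 0.9, "xyz": [0, 0.18, 0.01], "angular": [0, 0, 0]}, {"fingers": 0.9, "xyz": [-0.02, 0.36, 0.01], "angular": [0, 0, 0]}, {"fingers": 0.9, "xyz": [-0.02, 0.36, 0.01], "angular": [0, 0, 0]}])

```text
clock: 9.32
position: [0.6191, 0.0816, 0.1377]
ee_rot: [2.309, 2.131, -0.0]
force: [-3.7, 0.5, -1.4]
width: 0.167
```

```bash
python3 -c "
from h import *
arc(1,[.05,.1,.15])"
```

```text
t 9.32 pos [0.6191 0.0816 0.1377] r 0.0358 th 1.395 F [-3.7  0.5 -1.4] Frad -0.17 Fcw -3.73 w 0.167 tool x [ 0.08   0.997 -0.   ]
0.05 [-0.02, 0.18, 0.01]
0.1 [-0.05, 0.36, 0.01]
0.15 [-0.09, 0.53, 0.02]
```

>>> jog_arm(moves=[{"fingers": 0.9, "xyz": [-0.02, 0.18, 0.01], "angular": [0, 0, 0]}, {"fingers": 0.9, "xyz": [-0.05, 0.33, 0.01], "angular": [0, 0, 0]}, {"fingers": 0.9, "xyz": [-0.05, 0.33, 0.01], "angular": [0, 0, 0]}])

```text
clock: 9.7
position: [0.6223, 0.0809, 0.1376]
ee_rot: [2.309, 2.131, 0.0]
force: [-2.4, -0.8, -1.7]
width: 0.17
```

```bash
python3 -c "
from h import *
arc(1,[.05,.1,.15])"
```

```text
t 9.7 pos [0.6223 0.0809 0.1376] r 0.0358 th 1.302 F [-2.4 -0.8 -1.7] Frad -1.42 Fcw -2.14 w 0.17 tool x [ 0.08   0.997 -0.   ]
0.05 [-0.04, 0.18, 0.01]
0.1 [-0.08, 0.35, 0.01]
0.15 [-0.14, 0.52, 0.02]
```

>>> jog_arm(moves=[{"fingers": 0.9, "xyz": [-0.04, 0.18, 0.01], "angular": [0, 0, 0]}, {"fingers": 0.9, "xyz": [-0.08, 0.35, 0.01], "angular": [0, 0, 0]}, {"fingers": 0.9, "xyz": [-0.08, 0.35, 0.01], "angular": [0, 0, 0]}])

```text
clock: 10.07
position: [0.6255, 0.0799, 0.1376]
ee_rot: [-2.308, -2.131, 0.0]
force: [-4.4, -0.4, -1.6]
width: 0.167
```

```bash
python3 -c "
from h import *
arc(1,[.05,.1,.15])"
```

```text
t 10.07 pos [0.6255 0.0799 0.1376] r 0.0359 th 1.208 F [-4.4 -0.4 -1.6] Frad -1.98 Fcw -4.0 w 0.167 tool x [ 0.08   0.997 -0.   ]
0.05 [-0.05, 0.17, 0.01]
0.1 [-0.12, 0.34, 0.01]
0.15 [-0.19, 0.51, 0.02]
```

>>> jog_arm(moves=[{"fingers": 0.9, "xyz": [-0.04, 0.12, 0.01], "angular": [0, 0, 0]}, {"fingers": 0.9, "xyz": [-0.07, 0.22, 0.01], "angular": [0, 0, 0]}, {"fingers": 0.9, "xyz": [-0.07, 0.22, 0.01], "angular": [0, 0, 0]}])

```text
clock: 10.45
position: [0.6271, 0.0794, 0.1374]
ee_rot: [-2.307, -2.131, 0.001]
force: [-6.4, 0.1, -0.2]
width: 0.164
```

```bash
python3 -c "
from h import *
arc(1,[.03,.05,.1])"
```

```text
t 10.45 pos [0.6271 0.0794 0.1374] r 0.036 th 1.163 F [-6.4  0.1 -0.2] Frad -2.46 Fcw -5.93 w 0.164 tool x [0.08  0.997 0.   ]
0.03 [-0.04, 0.1, 0.0]
0.05 [-0.06, 0.17, 0.01]
0.1 [-0.13, 0.33, 0.01]
```

>>> jog_arm(moves=[{"fingers": 0.9, "xyz": [-0.05, 0.13, 0], "angular": [0, 0, 0]}, {"fingers": 0.9, "xyz": [-0.05, 0.13, 0], "angular": [0, 0, 0]}, {"fingers": 0.9, "xyz": [-0.05, 0.13, 0], "angular": [0, 0, 0]}])

```text
clock: 10.82
position: [0.6279, 0.0791, 0.1374]
ee_rot: [-2.307, -2.131, 0.002]
force: [-7.2, 1.3, -0.9]
width: 0.17
```

```bash
python3 -c "
from h import *
arc(1,[-.1,-.15,-.2,-.25])"
```

```text
t 10.82 pos [0.6279 0.0791 0.1374] r 0.036 th 1.137 F [-7.2  1.3 -0.9] Frad -1.85 Fcw -7.03 w 0.17 tool x [0.079 0.997 0.   ]
-0.1 [0.11, -0.34, -0.01]
-0.15 [0.15, -0.52, -0.02]
-0.2 [0.18, -0.7, -0.02]
-0.25 [0.2, -0.87, -0.03]
```

>>> jog_arm(moves=[{"fingers": 0.9, "xyz": [0.06, -0.17, 0], "angular": [0, 0, 0]}, {"fingers": 0.9, "xyz": [0.1, -0.3, 0], "angular": [0, 0, 0]}, {"fingers": 0.2, "xyz": [0.1, -0.3, 0], "angular": [0, 0, 0]}, {"fingers": 0.2, "xyz": [0.1, -0.3, 0], "angular": [0, 0, 0]}, {"fingers": 0.2, "xyz": [0.1, -0.3, -2], "angular": [0, 0, 0]}, {"fingers": 0.2, "xyz": [0.1, -0.3, -6.3], "angular": [0, 0, 0]}, {"fingers": 0.2, "xyz": [-4, -3, -6.3], "angular": [0, 0, 0]}, {"fingers": 0.2, "xyz": [-9, -6, -6.3], "angular": [0, 0, 0]}, {"fingers": 0.2, "xyz": [-14, -9, -6.3], "angular": [0, 0, 0]}, {"fingers": 0.2, "xyz": [-18.6, -12, -6.3], "angular": [0, 0, 0]}, {"fingers": 0.2, "xyz": [-18.6, -12, -6.3], "angular": [0, 0, 0]}, {"fingers": 0.2, "xyz": [-18.6, -12, -6.3], "angular": [0, 0, 0]}])

```text
clock: 12.32
position: [0.4957, -0.0973, 0.2013]
ee_rot: [2.308, 2.129, 0.003]
force: [0.8, 1.3, 0.2]
width: 0.398
```

```bash
python3 - <<'E'
from h import *
s,_=st(3,(.4929,-.0968,.140))
c=cam('wrist',s); im=imaging.get_image('wrist').copy()
a=1.163-.0
cv2.imwrite('pics/w3.png',im[:,:,::-1])
E
```

```text
t 12.32 pos [ 0.4957 -0.0973  0.2013] r 0.0373 th -1.207 F [0.8 1.3 0.2] Frad -0.89 Fcw -1.24 w 0.398 tool x [0.081 0.997 0.   ]
tool delta cm [ 0.03 -0.3   6.13]
```

View pics/w3.png

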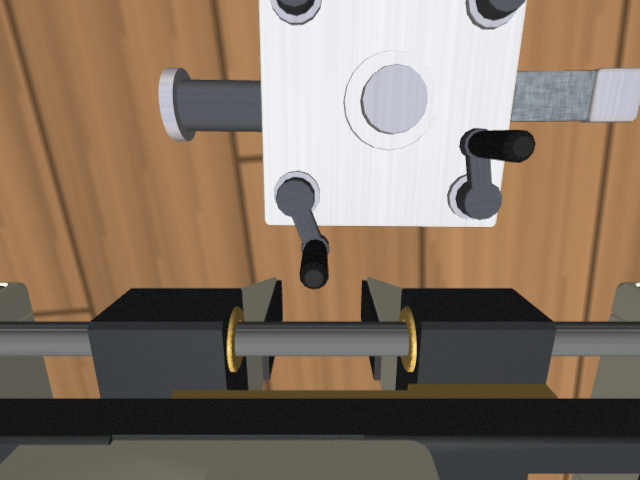

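The knob of nut 3 stands at (315,275), almost centred between the fingers. I'll descend and grip.

>>> jog_arm(grip_force=10, moves=[{"fingers": 0.2, "xyz": [0, -0.3, 0], "angular": [0, 0, 0]}, {"fingers": 0.2, "xyz": [0, -0.3, 3], "angular": [0, 0, 0]}, {"fingers": 0.2, "xyz": [0, -0.3, 6], "angular": [0, 0, 0]}, {"fingers": 0.2, "xyz": [0, -0.3, 6], "angular": [0, 0, 0]}, {"fingers": 0.2, "xyz": [0, -0.3, 6], "angular": [0, 0, 0]}, {"fingers": 0.9, "xyz": [0, -0.3, 6], "angular": [0, 0, 0]}, {"fingers": 0.9, "xyz": [0, -0.3, 6], "angular": [0, 0, 0]}, {"fingers": 0.9, "xyz": [0, -0.3, 6], "angular": [0, 0, 0]}, {"fingers": 0.9, "xyz": [0, -0.3, 6], "angular": [0, 0, 0]}])

```text
clock: 13.5
position: [0.4918, -0.0973, 0.1409]
ee_rot: [2.308, 2.13, 0.001]
force: [0.1, -1.3, 3.3]
width: 0.171
```

```bash
python3 -c "
from h import *
arc(3,np.arange(.12,1.4,.12).round(2))"
```

```text
t 13.5 pos [ 0.4918 -0.0973  0.1409] r 0.0362 th -1.307 F [ 0.1 -1.3  3.3] Frad 1.26 Fcw 0.24 w 0.171 tool x [ 0.08   0.997 -0.   ]
0.12 [-0.12, -0.41, 0.01]
0.24 [-0.19, -0.84, 0.03]
0.36 [-0.21, -1.27, 0.04]
0.48 [-0.18, -1.7, 0.06]
0.6 [-0.09, -2.13, 0.07]
0.72 [0.04, -2.54, 0.08]
0.84 [0.22, -2.93, 0.1]
0.96 [0.45, -3.29, 0.11]
1.08 [0.72, -3.63, 0.13]
1.2 [1.03, -3.93, 0.14]
1.32 [1.37, -4.2, 0.15]
```

>>> jog_arm(moves=[{"fingers": 0.9, "xyz": [-0.12, -0.41, 0], "angular": [0, 0, 0]}, {"fingers": 0.9, "xyz": [-0.19, -0.84, 0], "angular": [0, 0, 0]}, {"fingers": 0.9, "xyz": [-0.21, -1.27, 0], "angular": [0, 0, 0]}, {"fingers": 0.9, "xyz": [-0.18, -1.7, 0], "angular": [0, 0, 0]}, {"fingers": 0.9, "xyz": [-0.09, -2.13, 0], "angular": [0, 0, 0]}, {"fingers": 0.9, "xyz": [0.04, -2.54, 0.01], "angular": [0, 0, 0]}, {"fingers": 0.9, "xyz": [0.22, -2.93, 0.02], "angular": [0, 0, 0]}, {"fingers": 0.9, "xyz": [0.45, -3.29, 0.03], "angular": [0, 0, 0]}, {"fingers": 0.9, "xyz": [0.72, -3.63, 0.04], "angular": [0, 0, 0]}, {"fingers": 0.9, "xyz": [1.03, -3.93, 0.05], "angular": [0, 0, 0]}, {"fingers": 0.9, "xyz": [1.37, -4.2, 0.06], "angular": [0, 0, 0]}, {"fingers": 0.9, "xyz": [1.37, -4.2, 0.06], "angular": [0, 0, 0]}])

```text
clock: 15.0
position: [0.4502, -0.0796, 0.1398]
ee_rot: [-2.307, -2.131, 0.001]
force: [0.3, -0.5, -0.4]
width: 0.165
```

```bash
python3 -c "
from h import *
arc(3,np.arange(.12,1.4,.12).round(2))"
```

```text
t 15.0 pos [ 0.4502 -0.0796  0.1398] r 0.0365 th -2.65 F [ 0.3 -0.5 -0.4] Frad -0.03 Fcw -0.59 w 0.165 tool x [0.079 0.997 0.   ]
0.12 [0.38, -0.21, 0.01]
0.24 [0.78, -0.38, 0.03]
0.36 [1.19, -0.49, 0.04]
0.48 [1.62, -0.56, 0.06]
0.6 [2.05, -0.57, 0.07]
0.72 [2.48, -0.53, 0.09]
0.84 [2.9, -0.44, 0.1]
0.96 [3.31, -0.3, 0.12]
1.08 [3.7, -0.11, 0.13]
1.2 [4.06, 0.12, 0.14]
1.32 [4.4, 0.39, 0.16]
```

>>> jog_arm(moves=[{"fingers": 0.9, "xyz": [0.38, -0.21, 0.01], "angular": [0, 0, 0]}, {"fingers": 0.9, "xyz": [0.78, -0.38, 0.02], "angular": [0, 0, 0]}, {"fingers": 0.9, "xyz": [1.19, -0.49, 0.03], "angular": [0, 0, 0]}, {"fingers": 0.9, "xyz": [1.62, -0.56, 0.04], "angular": [0, 0, 0]}, {"fingers": 0.9, "xyz": [2.05, -0.57, 0.05], "angular": [0, 0, 0]}, {"fingers": 0.9, "xyz": [2.48, -0.53, 0.06], "angular": [0, 0, 0]}, {"fingers": 0.9, "xyz": [2.9, -0.44, 0.07], "angular": [0, 0, 0]}, {"fingers": 0.9, "xyz": [3.31, -0.3, 0.08], "angular": [0, 0, 0]}, {"fingers": 0.9, "xyz": [3.7, -0.11, 0.1], "angular": [0, 0, 0]}, {"fingers": 0.9, "xyz": [4.06, 0.12, 0.11], "angular": [0, 0, 0]}, {"fingers": 0.9, "xyz": [4.06, 0.12, 0.11], "angular": [0, 0, 0]}])

```text
clock: 16.38
position: [0.4552, -0.039, 0.1387]
ee_rot: [-2.307, -2.131, -0.0]
force: [-2.5, -0.4, -4.6]
width: 0.168
```

```bash
python3 -c "
from h import *
arc(3,np.arange(.05,.6,.05).round(2))"
```

```text
t 16.38 pos [ 0.4552 -0.039   0.1387] r 0.0359 th 2.432 F [-2.5 -0.4 -4.6] Frad 1.63 Fcw -1.88 w 0.168 tool x [0.079 0.997 0.001]
0.05 [0.14, 0.11, 0.01]
0.1 [0.28, 0.23, 0.01]
0.15 [0.41, 0.35, 0.02]
0.2 [0.54, 0.48, 0.02]
0.25 [0.65, 0.62, 0.03]
0.3 [0.76, 0.76, 0.04]
0.35 [0.87, 0.9, 0.04]
0.4 [0.97, 1.06, 0.05]
0.45 [1.05, 1.21, 0.05]
0.5 [1.13, 1.37, 0.06]
0.55 [1.21, 1.54, 0.07]
```

>>> jog_arm(moves=[{"fingers": 0.9, "xyz": [0.14, 0.11, 0.03], "angular": [0, 0, 0]}, {"fingers": 0.9, "xyz": [0.28, 0.23, 0.06], "angular": [0, 0, 0]}, {"fingers": 0.9, "xyz": [0.35, 0.29, 0.1], "angular": [0, 0, 0]}, {"fingers": 0.9, "xyz": [0.35, 0.29, 0.1], "angular": [0, 0, 0]}])

```text
clock: 16.88
position: [0.4585, -0.0357, 0.1382]
ee_rot: [-2.308, -2.131, -0.001]
force: [-5.2, 1.9, 2.5]
width: 0.169
```

```bash
python3 -c "
from h import *
arc(3,np.arange(.05,.3,.05).round(2))"
```

```text
t 16.88 pos [ 0.4585 -0.0357  0.1382] r 0.0358 th 2.301 F [-5.2  1.9  2.5] Frad 4.87 Fcw -2.67 w 0.169 tool x [0.079 0.997 0.001]
0.05 [0.13, 0.13, 0.01]
0.1 [0.25, 0.26, 0.01]
0.15 [0.36, 0.4, 0.02]
0.2 [0.47, 0.55, 0.02]
0.25 [0.57, 0.7, 0.03]
```

>>> jog_arm(moves=[{"fingers": 0.9, "xyz": [0.18, 0.08, 0.01], "angular": [0, 0, 0]}, {"fingers": 0.9, "xyz": [0.32, 0.19, 0.01], "angular": [0, 0, 0]}, {"fingers": 0.9, "xyz": [0.32, 0.19, 0.01], "angular": [0, 0, 0]}])

```text
clock: 17.25
position: [0.461, -0.0332, 0.1379]
ee_rot: [2.308, 2.131, 0.001]
force: [-2.9, -0.3, 1.7]
width: 0.162
```

```bash
python3 -c "
from h import *
arc(3,np.arange(.05,.3,.05).round(2))"
```

```text
t 17.25 pos [ 0.461  -0.0332  0.1379] r 0.0362 th 2.205 F [-2.9 -0.3  1.7] Frad 1.46 Fcw -2.55 w 0.162 tool x [0.08  0.997 0.   ]
0.05 [0.11, 0.14, 0.01]
0.1 [0.22, 0.28, 0.01]
0.15 [0.32, 0.43, 0.02]
0.2 [0.41, 0.59, 0.02]
0.25 [0.5, 0.75, 0.03]
```

>>> jog_arm(moves=[{"fingers": 0.9, "xyz": [0.12, 0.14, 0.01], "angular": [0, 0, 0]}, {"fingers": 0.9, "xyz": [0.25, 0.29, 0.01], "angular": [0, 0, 0]}, {"fingers": 0.9, "xyz": [0.25, 0.29, 0.01], "angular": [0, 0, 0]}])

```text
clock: 17.62
position: [0.464, -0.0311, 0.1377]
ee_rot: [2.308, 2.131, 0.001]
force: [-2.5, -0.4, 2.4]
width: 0.168
```

```bash
python3 -c "
from h import *
arc(3,np.arange(.05,.3,.05).round(2))"
```

```text
t 17.62 pos [ 0.464  -0.0311  0.1377] r 0.0363 th 2.102 F [-2.5 -0.4  2.4] Frad 0.91 Fcw -2.33 w 0.168 tool x [0.08  0.997 0.   ]
0.05 [0.1, 0.15, 0.01]
0.1 [0.19, 0.3, 0.01]
0.15 [0.28, 0.46, 0.02]
0.2 [0.35, 0.63, 0.02]
0.25 [0.42, 0.79, 0.03]
```

>>> jog_arm(moves=[{"fingers": 0.9, "xyz": [0.11, 0.16, 0.01], "angular": [0, 0, 0]}, {"fingers": 0.9, "xyz": [0.21, 0.33, 0.01], "angular": [0, 0, 0]}, {"fingers": 0.9, "xyz": [0.21, 0.33, 0.01], "angular": [0, 0, 0]}])

```text
clock: 18.0
position: [0.4673, -0.0293, 0.1375]
ee_rot: [2.308, 2.131, 0.0]
force: [-2.4, -1.4, 2.2]
width: 0.168
```

```bash
python3 -c "
from h import *
arc(3,np.arange(.05,.3,.05).round(2))"
```

```text
t 18.0 pos [ 0.4673 -0.0293  0.1375] r 0.0363 th 1.998 F [-2.4 -1.4  2.2] Frad -0.27 Fcw -2.76 w 0.168 tool x [0.08  0.997 0.   ]
0.05 [0.08, 0.16, 0.01]
0.1 [0.16, 0.32, 0.01]
0.15 [0.23, 0.49, 0.02]
0.2 [0.28, 0.66, 0.02]
0.25 [0.33, 0.83, 0.03]
```

>>> jog_arm(moves=[{"fingers": 0.9, "xyz": [0.09, 0.18, 0.01], "angular": [0, 0, 0]}, {"fingers": 0.9, "xyz": [0.17, 0.35, 0.01], "angular": [0, 0, 0]}, {"fingers": 0.9, "xyz": [0.17, 0.35, 0.01], "angular": [0, 0, 0]}])

```text
clock: 18.38
position: [0.4709, -0.0279, 0.1374]
ee_rot: [2.309, 2.131, 0.0]
force: [-1.2, -1.2, 2.0]
width: 0.166
```

```bash
python3 -c "
from h import *
arc(3,np.arange(.05,.3,.05).round(2))"
```

```text
t 18.38 pos [ 0.4709 -0.0279  0.1374] r 0.0364 th 1.894 F [-1.2 -1.2  2. ] Frad -0.81 Fcw -1.51 w 0.166 tool x [ 0.08   0.997 -0.   ]
0.05 [0.07, 0.17, 0.01]
0.1 [0.12, 0.34, 0.01]
0.15 [0.17, 0.51, 0.02]
0.2 [0.21, 0.69, 0.02]
0.25 [0.25, 0.86, 0.03]
```

>>> jog_arm(moves=[{"fingers": 0.9, "xyz": [0.06, 0.18, 0.01], "angular": [0, 0, 0]}, {"fingers": 0.9, "xyz": [0.11, 0.38, 0.01], "angular": [0, 0, 0]}, {"fingers": 0.9, "xyz": [0.11, 0.38, 0.01], "angular": [0, 0, 0]}])

```text
clock: 18.75
position: [0.4748, -0.027, 0.1373]
ee_rot: [2.308, 2.131, 0.0]
force: [-2.6, -1.4, 1.8]
width: 0.165
```

```bash
python3 -c "
from h import *
arc(3,np.arange(.05,.3,.05).round(2))"
```

```text
t 18.75 pos [ 0.4748 -0.027   0.1373] r 0.0362 th 1.783 F [-2.6 -1.4  1.8] Frad -0.82 Fcw -2.82 w 0.165 tool x [0.08  0.997 0.   ]
0.05 [0.05, 0.17, 0.01]
0.1 [0.09, 0.35, 0.01]
0.15 [0.12, 0.53, 0.02]
0.2 [0.14, 0.71, 0.02]
0.25 [0.15, 0.89, 0.03]
```

>>> jog_arm(moves=[{"fingers": 0.9, "xyz": [0.04, 0.18, 0.01], "angular": [0, 0, 0]}, {"fingers": 0.9, "xyz": [0.08, 0.37, 0.01], "angular": [0, 0, 0]}, {"fingers": 0.9, "xyz": [0.08, 0.37, 0.01], "angular": [0, 0, 0]}])

```text
clock: 19.12
position: [0.4785, -0.0265, 0.1372]
ee_rot: [2.308, 2.131, 0.0]
force: [-3.6, -0.2, 0.8]
width: 0.168
```

```bash
python3 -c "
from h import *
arc(3,np.arange(.05,.3,.05).round(2))"
```

```text
t 19.12 pos [ 0.4785 -0.0265  0.1372] r 0.0361 th 1.678 F [-3.6 -0.2  0.8] Frad 0.2 Fcw -3.61 w 0.168 tool x [0.08  0.997 0.   ]
0.05 [0.03, 0.18, 0.01]
0.1 [0.05, 0.36, 0.01]
0.15 [0.06, 0.54, 0.02]
0.2 [0.06, 0.72, 0.02]
0.25 [0.06, 0.9, 0.03]
```

>>> jog_arm(moves=[{"fingers": 0.9, "xyz": [0.02, 0.13, 0.01], "angular": [0, 0, 0]}, {"fingers": 0.9, "xyz": [0.04, 0.27, 0.01], "angular": [0, 0, 0]}, {"fingers": 0.9, "xyz": [0.04, 0.27, 0.01], "angular": [0, 0, 0]}])

```text
clock: 19.5
position: [0.4811, -0.0264, 0.1371]
ee_rot: [-2.308, -2.131, -0.0]
force: [-3.6, 0.7, 3.0]
width: 0.164
```

```bash
python3 -c "
from h import *
arc(3,np.arange(.05,.3,.05).round(2))"
```

```text
t 19.5 pos [ 0.4811 -0.0264  0.1371] r 0.0361 th 1.607 F [-3.6  0.7  3. ] Frad 0.8 Fcw -3.54 w 0.164 tool x [0.08  0.997 0.   ]
0.05 [0.02, 0.18, 0.01]
0.1 [0.02, 0.36, 0.01]
0.15 [0.02, 0.54, 0.02]
0.2 [0.01, 0.72, 0.02]
0.25 [-0.01, 0.9, 0.03]
```

>>> jog_arm(moves=[{"fingers": 0.9, "xyz": [0.02, 0.17, 0.01], "angular": [0, 0, 0]}, {"fingers": 0.9, "xyz": [0.02, 0.33, 0.01], "angular": [0, 0, 0]}, {"fingers": 0.9, "xyz": [0.02, 0.33, 0.01], "angular": [0, 0, 0]}])

```text
clock: 19.88
position: [0.4836, -0.0263, 0.1369]
ee_rot: [-2.307, -2.13, 0.002]
force: [-6.0, 0.7, 5.1]
width: 0.169
```

```bash
python3 -c "
from h import *
arc(3,np.arange(.05,.3,.05).round(2))"
```

```text
t 19.88 pos [ 0.4836 -0.0263  0.1369] r 0.0361 th 1.538 F [-6.   0.7  5.1] Frad 0.48 Fcw -6.01 w 0.169 tool x [ 0.08   0.997 -0.   ]
0.05 [0.0, 0.18, 0.01]
0.1 [-0.0, 0.36, 0.01]
0.15 [-0.01, 0.54, 0.02]
0.2 [-0.04, 0.72, 0.02]
0.25 [-0.07, 0.89, 0.03]
```

>>> jog_arm(moves=[{"fingers": 0.9, "xyz": [0, 0.13, 0], "angular": [0, 0, 0]}, {"fingers": 0.9, "xyz": [0, 0.13, 0], "angular": [0, 0, 0]}, {"fingers": 0.9, "xyz": [0, 0.13, 0], "angular": [0, 0, 0]}])

```text
clock: 20.25
position: [0.4844, -0.0263, 0.1368]
ee_rot: [-2.307, -2.13, 0.003]
force: [-8.1, 1.4, 6.4]
width: 0.171
```

```bash
python3 -c "
from h import *
st(3,(.5981,-.0374,.2))"
```

```text
t 20.25 pos [ 0.4844 -0.0263  0.1368] r 0.0361 th 1.515 F [-8.1  1.4  6.4] Frad 0.99 Fcw -8.16 w 0.171 tool x [ 0.08   0.997 -0.   ]
tool delta cm [-0.2  11.4  -6.34]
```

>>> jog_arm(moves=[{"fingers": 0.9, "xyz": [0, -0.2, 0], "angular": [0, 0, 0]}, {"fingers": 0.9, "xyz": [0, -0.35, 0], "angular": [0, 0, 0]}, {"fingers": 0.2, "xyz": [0, -0.35, 0], "angular": [0, 0, 0]}, {"fingers": 0.2, "xyz": [0, -0.35, 0], "angular": [0, 0, 0]}, {"fingers": 0.2, "xyz": [0, -0.35, -3], "angular": [0, 0, 0]}, {"fingers": 0.2, "xyz": [0, -0.35, -6.3], "angular": [0, 0, 0]}, {"fingers": 0.2, "xyz": [-0.2, 5, -6.3], "angular": [0, 0, 0]}, {"fingers": 0.2, "xyz": [-0.2, 10, -6.3], "angular": [0, 0, 0]}, {"fingers": 0.2, "xyz": [-0.2, 11.4, -6.3], "angular": [0, 0, 0]}, {"fingers": 0.2, "xyz": [-0.2, 11.4, -6.3], "angular": [0, 0, 0]}, {"fingers": 0.2, "xyz": [-0.2, 11.4, -6.3], "angular": [0, 0, 0]}])

```text
clock: 21.62
position: [0.598, -0.0374, 0.1999]
ee_rot: [-2.308, -2.131, 0.001]
force: [-0.9, 0.6, -0.2]
width: 0.394
```

```bash
python3 - <<'E'
from h import *
s,_=st(2,(.5981,-.0374,.140))
cv2.imwrite('pics/w4.png',imaging.get_image('wrist')[:,:,::-1])
E
```

```text
t 21.62 pos [ 0.598  -0.0374  0.1999] r 0.036 th 1.683 F [-0.9  0.6 -0.2] Frad 0.65 Fcw -0.87 w 0.394 tool x [ 0.079  0.997 -0.   ]
tool delta cm [0.01 0.02 5.99]
```

View pics/w4.png

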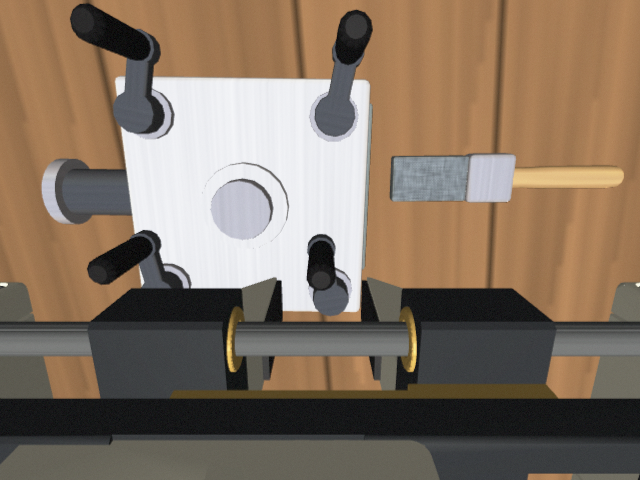

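Nuts 1 and 3 now point to +y, and knob 2 is centred at (320,275). I'll descend, grip and lead.

>>> jog_arm(grip_force=10, moves=[{"fingers": 0.2, "xyz": [0, 0, 3], "angular": [0, 0, 0]}, {"fingers": 0.2, "xyz": [0, 0, 5.9], "angular": [0, 0, 0]}, {"fingers": 0.2, "xyz": [0, 0, 5.9], "angular": [0, 0, 0]}, {"fingers": 0.2, "xyz": [0, 0, 5.9], "angular": [0, 0, 0]}, {"fingers": 0.9, "xyz": [0, 0, 5.9], "angular": [0, 0, 0]}, {"fingers": 0.9, "xyz": [0, 0, 5.9], "angular": [0, 0, 0]}, {"fingers": 0.9, "xyz": [0, 0, 5.9], "angular": [0, 0, 0]}, {"fingers": 0.9, "xyz": [0, 0, 5.9], "angular": [0, 0, 0]}])

```text
clock: 22.68
position: [0.5991, -0.0375, 0.1414]
ee_rot: [2.308, 2.131, 0.0]
force: [-3.1, 0.4, 6.2]
width: 0.168
```

```bash
python3 -c "
from h import *
arc(2,np.arange(.12,1.4,.12).round(2))"
```

```text
t 22.68 pos [ 0.5991 -0.0375  0.1414] r 0.0358 th 1.652 F [-3.1  0.4  6.2] Frad 0.69 Fcw -3.03 w 0.168 tool x [0.08  0.997 0.   ]
0.12 [0.04, 0.43, 0.01]
0.24 [0.04, 0.86, 0.03]
0.36 [-0.02, 1.29, 0.04]
0.48 [-0.13, 1.71, 0.06]
0.6 [-0.29, 2.11, 0.07]
0.72 [-0.5, 2.49, 0.09]
0.84 [-0.75, 2.84, 0.1]
0.96 [-1.04, 3.16, 0.12]
1.08 [-1.37, 3.44, 0.13]
1.2 [-1.73, 3.68, 0.14]
1.32 [-2.11, 3.88, 0.16]
```

>>> jog_arm(moves=[{"fingers": 0.9, "xyz": [0.04, 0.43, 0], "angular": [0, 0, 0]}, {"fingers": 0.9, "xyz": [0.04, 0.86, 0], "angular": [0, 0, 0]}, {"fingers": 0.9, "xyz": [-0.02, 1.29, 0], "angular": [0, 0, 0]}, {"fingers": 0.9, "xyz": [-0.13, 1.71, 0], "angular": [0, 0, 0]}, {"fingers": 0.9, "xyz": [-0.29, 2.11, 0], "angular": [0, 0, 0]}, {"fingers": 0.9, "xyz": [-0.5, 2.49, 0.01], "angular": [0, 0, 0]}, {"fingers": 0.9, "xyz": [-0.75, 2.84, 0.02], "angular": [0, 0, 0]}, {"fingers": 0.9, "xyz": [-1.04, 3.16, 0.03], "angular": [0, 0, 0]}, {"fingers": 0.9, "xyz": [-1.37, 3.44, 0.04], "angular": [0, 0, 0]}, {"fingers": 0.9, "xyz": [-1.73, 3.68, 0.05], "angular": [0, 0, 0]}, {"fingers": 0.9, "xyz": [-2.11, 3.88, 0.06], "angular": [0, 0, 0]}, {"fingers": 0.9, "xyz": [-2.11, 3.88, 0.06], "angular": [0, 0, 0]}])

```text
clock: 24.18
position: [0.636, -0.0625, 0.1401]
ee_rot: [-2.309, -2.13, 0.001]
force: [-3.9, 0.6, -2.0]
width: 0.169
```

```bash
python3 -c "
from h import *
arc(2,np.arange(.12,1.4,.12).round(2))"
```

```text
t 24.18 pos [ 0.636  -0.0625  0.1401] r 0.0356 th 0.305 F [-3.9  0.6 -2. ] Frad -3.51 Fcw -1.73 w 0.169 tool x [ 0.081  0.997 -0.   ]
0.12 [-0.41, 0.14, 0.01]
0.24 [-0.83, 0.23, 0.03]
0.36 [-1.26, 0.26, 0.04]
0.48 [-1.69, 0.25, 0.06]
0.6 [-2.12, 0.18, 0.07]
0.72 [-2.54, 0.06, 0.09]
0.84 [-2.93, -0.1, 0.1]
0.96 [-3.31, -0.31, 0.12]
1.08 [-3.66, -0.57, 0.13]
1.2 [-3.97, -0.87, 0.15]
1.32 [-4.25, -1.2, 0.16]
```

>>> jog_arm(moves=[{"fingers": 0.9, "xyz": [-0.41, 0.08, 0.01], "angular": [0, 0, 0]}, {"fingers": 0.9, "xyz": [-0.83, 0.15, 0.02], "angular": [0, 0, 0]}, {"fingers": 0.9, "xyz": [-1.26, 0.18, 0.03], "angular": [0, 0, 0]}, {"fingers": 0.9, "xyz": [-1.69, 0.17, 0.05], "angular": [0, 0, 0]}, {"fingers": 0.9, "xyz": [-2.12, 0.1, 0.06], "angular": [0, 0, 0]}, {"fingers": 0.9, "xyz": [-2.54, -0.02, 0.08], "angular": [0, 0, 0]}, {"fingers": 0.9, "xyz": [-2.93, -0.18, 0.1], "angular": [0, 0, 0]}, {"fingers": 0.9, "xyz": [-3.31, -0.39, 0.12], "angular": [0, 0, 0]}, {"fingers": 0.9, "xyz": [-3.66, -0.65, 0.13], "angular": [0, 0, 0]}, {"fingers": 0.9, "xyz": [-3.97, -0.93, 0.15], "angular": [0, 0, 0]}, {"fingers": 0.9, "xyz": [-3.97, -0.93, 0.15], "angular": [0, 0, 0]}])

```text
clock: 25.55
position: [0.6235, -0.1016, 0.1391]
ee_rot: [2.309, 2.129, -0.001]
force: [2.8, 0.5, -1.8]
width: 0.171
```

```bash
python3 -c "
from h import *
arc(2,np.arange(.05,.3,.05).round(2))"
```

```text
t 25.55 pos [ 0.6235 -0.1016  0.1391] r 0.0356 th -0.924 F [ 2.8  0.5 -1.8] Frad 1.31 Fcw -2.48 w 0.171 tool x [ 0.081  0.997 -0.001]
0.05 [-0.12, -0.14, 0.01]
0.1 [-0.23, -0.28, 0.01]
0.15 [-0.33, -0.43, 0.02]
0.2 [-0.42, -0.58, 0.02]
0.25 [-0.51, -0.74, 0.03]
```

>>> jog_arm(moves=[{"fingers": 0.9, "xyz": [-0.13, -0.14, 0.02], "angular": [0, 0, 0]}, {"fingers": 0.9, "xyz": [-0.26, -0.31, 0.04], "angular": [0, 0, 0]}, {"fingers": 0.9, "xyz": [-0.26, -0.31, 0.05], "angular": [0, 0, 0]}])

```text
clock: 25.92
position: [0.6206, -0.1036, 0.1388]
ee_rot: [2.308, 2.129, 0.0]
force: [3.5, -1.8, 2.4]
width: 0.168
```

```bash
python3 -c "
from h import *
arc(2,np.arange(.05,.3,.05).round(2))"
```

```text
t 25.93 pos [ 0.6206 -0.1036  0.1388] r 0.0357 th -1.021 F [ 3.5 -1.8  2.4] Frad 3.37 Fcw -2.03 w 0.168 tool x [ 0.08   0.997 -0.001]
0.05 [-0.1, -0.15, 0.01]
0.1 [-0.2, -0.3, 0.01]
0.15 [-0.28, -0.46, 0.02]
0.2 [-0.36, -0.62, 0.02]
0.25 [-0.43, -0.79, 0.03]
```

>>> jog_arm(moves=[{"fingers": 0.9, "xyz": [-0.15, -0.13, 0.01], "angular": [0, 0, 0]}, {"fingers": 0.9, "xyz": [-0.27, -0.3, 0.01], "angular": [0, 0, 0]}, {"fingers": 0.9, "xyz": [-0.27, -0.3, 0.01], "angular": [0, 0, 0]}])

```text
clock: 26.3
position: [0.617, -0.1059, 0.1385]
ee_rot: [2.309, 2.13, -0.0]
force: [3.3, -1.9, 4.3]
width: 0.171
```

```bash
python3 -c "
from h import *
arc(2,np.arange(.05,.3,.05).round(2))"
```

```text
t 26.3 pos [ 0.617  -0.1059  0.1385] r 0.036 th -1.139 F [ 3.3 -1.9  4.3] Frad 3.1 Fcw -2.21 w 0.171 tool x [ 0.08   0.997 -0.   ]
0.05 [-0.08, -0.16, 0.01]
0.1 [-0.16, -0.32, 0.01]
0.15 [-0.23, -0.49, 0.02]
0.2 [-0.29, -0.66, 0.02]
0.25 [-0.34, -0.83, 0.03]
```

>>> jog_arm(moves=[{"fingers": 0.9, "xyz": [-0.12, -0.16, 0], "angular": [0, 0, 0]}, {"fingers": 0.9, "xyz": [-0.21, -0.34, 0], "angular": [0, 0, 0]}, {"fingers": 0.9, "xyz": [-0.21, -0.34, 0], "angular": [0, 0, 0]}])

```text
clock: 26.68
position: [0.6133, -0.1075, 0.1383]
ee_rot: [-2.309, -2.13, 0.001]
force: [3.2, -2.0, 4.2]
width: 0.169
```

```bash
python3 -c "
from h import *
arc(2,np.arange(.05,.3,.05).round(2))"
```

```text
t 26.68 pos [ 0.6133 -0.1075  0.1383] r 0.0361 th -1.253 F [ 3.2 -2.   4.2] Frad 2.87 Fcw -2.42 w 0.169 tool x [ 0.08   0.997 -0.   ]
0.05 [-0.07, -0.17, 0.01]
0.1 [-0.12, -0.34, 0.01]
0.15 [-0.17, -0.51, 0.02]
0.2 [-0.21, -0.69, 0.02]
0.25 [-0.24, -0.86, 0.03]
```

>>> jog_arm(moves=[{"fingers": 0.9, "xyz": [-0.1, -0.18, 0], "angular": [0, 0, 0]}, {"fingers": 0.9, "xyz": [-0.18, -0.37, 0], "angular": [0, 0, 0]}, {"fingers": 0.9, "xyz": [-0.18, -0.37, 0], "angular": [0, 0, 0]}])

```text
clock: 27.05
position: [0.6093, -0.1088, 0.1382]
ee_rot: [-2.308, -2.13, 0.001]
force: [2.3, -2.0, 3.4]
width: 0.166
```

```bash
python3 -c "
from h import *
arc(2,np.arange(.05,.3,.05).round(2))"
```

```text
t 27.05 pos [ 0.6093 -0.1088  0.1382] r 0.0363 th -1.369 F [ 2.3 -2.   3.4] Frad 2.43 Fcw -1.88 w 0.166 tool x [ 0.08   0.997 -0.   ]
0.05 [-0.05, -0.17, 0.01]
0.1 [-0.08, -0.35, 0.01]
0.15 [-0.11, -0.53, 0.02]
0.2 [-0.13, -0.71, 0.02]
0.25 [-0.14, -0.89, 0.03]
```

>>> jog_arm(moves=[{"fingers": 0.9, "xyz": [-0.07, -0.19, 0], "angular": [0, 0, 0]}, {"fingers": 0.9, "xyz": [-0.12, -0.38, 0], "angular": [0, 0, 0]}, {"fingers": 0.9, "xyz": [-0.12, -0.38, 0], "angular": [0, 0, 0]}])

```text
clock: 27.42
position: [0.6054, -0.1096, 0.1381]
ee_rot: [-2.308, -2.13, 0.001]
force: [2.8, 0.2, 2.6]
width: 0.168
```

```bash
python3 -c "
from h import *
arc(2,np.arange(.05,.3,.05).round(2))"
```

```text
t 27.43 pos [ 0.6054 -0.1096  0.1381] r 0.0365 th -1.478 F [2.8 0.2 2.6] Frad 0.08 Fcw -2.84 w 0.168 tool x [0.08  0.997 0.   ]
0.05 [-0.03, -0.18, 0.01]
0.1 [-0.04, -0.36, 0.01]
0.15 [-0.05, -0.54, 0.02]
0.2 [-0.05, -0.72, 0.02]
0.25 [-0.04, -0.9, 0.03]
```

>>> jog_arm(moves=[{"fingers": 0.9, "xyz": [-0.03, -0.18, 0.01], "angular": [0, 0, 0]}, {"fingers": 0.9, "xyz": [-0.05, -0.38, 0.01], "angular": [0, 0, 0]}, {"fingers": 0.9, "xyz": [-0.05, -0.38, 0.01], "angular": [0, 0, 0]}])

```text
clock: 27.8
position: [0.6016, -0.1098, 0.1381]
ee_rot: [-2.308, -2.131, 0.001]
force: [2.7, 0.4, 0.3]
width: 0.168
```

```bash
python3 -c "
from h import *
arc(2,np.arange(.05,.3,.05).round(2))"
```

```text
t 27.8 pos [ 0.6016 -0.1098  0.1381] r 0.0366 th -1.582 F [2.7 0.4 0.3] Frad -0.44 Fcw -2.7 w 0.168 tool x [0.08  0.997 0.   ]
0.05 [-0.01, -0.18, 0.01]
0.1 [-0.01, -0.36, 0.01]
0.15 [0.0, -0.54, 0.02]
0.2 [0.02, -0.72, 0.02]
0.25 [0.05, -0.9, 0.03]
```

3.27 rad so far.

>>> jog_arm(moves=[{"fingers": 0.9, "xyz": [-0.01, -0.18, 0.01], "angular": [0, 0, 0]}, {"fingers": 0.9, "xyz": [-0.01, -0.38, 0.01], "angular": [0, 0, 0]}, {"fingers": 0.9, "xyz": [-0.01, -0.38, 0.01], "angular": [0, 0, 0]}])

```text
clock: 28.18
position: [0.5985, -0.1096, 0.1382]
ee_rot: [2.308, 2.131, 0.001]
force: [5.4, -0.2, -1.2]
width: 0.169
```

```bash
python3 -c "
from h import *
arc(2,np.arange(.05,.3,.05).round(2))"
```

```text
t 28.18 pos [ 0.5985 -0.1096  0.1382] r 0.0366 th -1.667 F [ 5.4 -0.2 -1.2] Frad -0.33 Fcw -5.39 w 0.169 tool x [0.08  0.997 0.   ]
0.05 [0.01, -0.18, 0.01]
0.1 [0.02, -0.36, 0.01]
0.15 [0.05, -0.54, 0.02]
0.2 [0.08, -0.71, 0.02]
0.25 [0.13, -0.89, 0.03]
```

Firm starting; add 1.6 mm to confirm.

>>> jog_arm(moves=[{"fingers": 0.9, "xyz": [0.01, -0.16, 0], "angular": [0, 0, 0]}, {"fingers": 0.9, "xyz": [0.01, -0.16, 0], "angular": [0, 0, 0]}, {"fingers": 0.9, "xyz": [0.01, -0.16, 0], "angular": [0, 0, 0]}])

```text
clock: 28.55
position: [0.5974, -0.1094, 0.1383]
ee_rot: [2.308, 2.13, 0.002]
force: [7.3, -0.9, -1.5]
width: 0.169
```

```bash
python3 -c "
from h import *
st(2,(.5035,.0917,.2))"
```

```text
t 28.55 pos [ 0.5974 -0.1094  0.1383] r 0.0365 th -1.696 F [ 7.3 -0.9 -1.5] Frad -0.04 Fcw -7.32 w 0.169 tool x [0.08  0.997 0.   ]
tool delta cm [ 19.3  -10.96  -6.19]
```

>>> jog_arm(moves=[{"fingers": 0.9, "xyz": [0, 0.2, 0], "angular": [0, 0, 0]}, {"fingers": 0.9, "xyz": [0, 0.32, 0], "angular": [0, 0, 0]}, {"fingers": 0.2, "xyz": [0, 0.32, 0], "angular": [0, 0, 0]}, {"fingers": 0.2, "xyz": [0, 0.32, 0], "angular": [0, 0, 0]}, {"fingers": 0.2, "xyz": [0, 0.32, -3], "angular": [0, 0, 0]}, {"fingers": 0.2, "xyz": [0, 0.32, -6.2], "angular": [0, 0, 0]}, {"fingers": 0.2, "xyz": [5, -3, -6.2], "angular": [0, 0, 0]}, {"fingers": 0.2, "xyz": [10, -6, -6.2], "angular": [0, 0, 0]}, {"fingers": 0.2, "xyz": [15, -9, -6.2], "angular": [0, 0, 0]}, {"fingers": 0.2, "xyz": [19.3, -11, -6.2], "angular": [0, 0, 0]}, {"fingers": 0.2, "xyz": [19.3, -11, -6.2], "angular": [0, 0, 0]}, {"fingers": 0.2, "xyz": [19.3, -11, -6.2], "angular": [0, 0, 0]}])

```text
clock: 30.05
position: [0.5022, 0.0909, 0.1999]
ee_rot: [2.308, 2.13, -0.002]
force: [-0.3, -0.2, 1.0]
width: 0.397
```

```bash
python3 - <<'E'
from h import *
s,_=st(4,(.5035,.0917,.140))
cv2.imwrite('pics/w5.png',imaging.get_image('wrist')[:,:,::-1])
E
```

```text
t 30.05 pos [0.5022 0.0909 0.1999] r 0.0349 th 1.309 F [-0.3 -0.2  1. ] Frad -0.25 Fcw -0.27 w 0.397 tool x [ 0.08   0.997 -0.001]
tool delta cm [0.09 0.12 5.99]
```

View pics/w5.png

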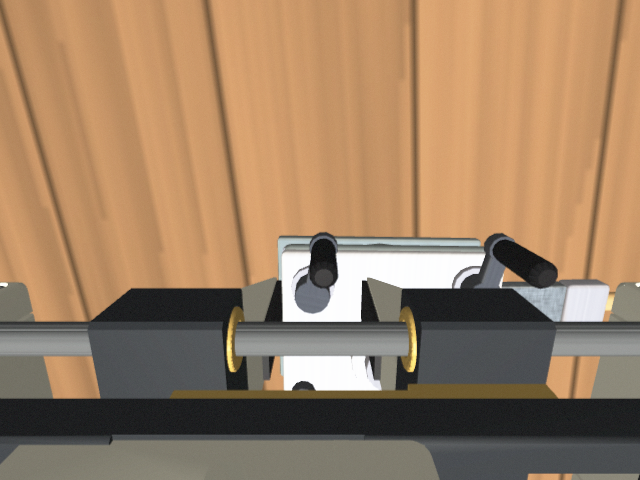

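Knob 4 at (323,270) is centred. I'll descend and grip.

>>> jog_arm(grip_force=10, moves=[{"fingers": 0.2, "xyz": [0, 0.05, 3], "angular": [0, 0, 0]}, {"fingers": 0.2, "xyz": [0.05, 0.1, 5.9], "angular": [0, 0, 0]}, {"fingers": 0.2, "xyz": [0.05, 0.1, 5.9], "angular": [0, 0, 0]}, {"fingers": 0.2, "xyz": [0.05, 0.1, 5.9], "angular": [0, 0, 0]}, {"fingers": 0.9, "xyz": [0.05, 0.1, 5.9], "angular": [0, 0, 0]}, {"fingers": 0.9, "xyz": [0.05, 0.1, 5.9], "angular": [0, 0, 0]}, {"fingers": 0.9, "xyz": [0.05, 0.1, 5.9], "angular": [0, 0, 0]}, {"fingers": 0.9, "xyz": [0.05, 0.1, 5.9], "angular": [0, 0, 0]}])

```text
clock: 31.1
position: [0.5038, 0.0923, 0.1415]
ee_rot: [2.308, 2.131, 0.001]
force: [-0.1, 0.1, 2.9]
width: 0.171
```

```bash
python3 -c "
from h import *
arc(4,np.arange(.12,1.4,.12).round(2))"
```

```text
t 31.1 pos [0.5038 0.0923 0.1415] r 0.0367 th 1.279 F [-0.1  0.1  2.9] Frad 0.08 Fcw -0.09 w 0.171 tool x [0.08  0.997 0.   ]
0.12 [-0.12, 0.42, 0.01]
0.24 [-0.28, 0.81, 0.03]
0.36 [-0.49, 1.19, 0.04]
0.48 [-0.75, 1.54, 0.06]
0.6 [-1.04, 1.85, 0.07]
0.72 [-1.37, 2.13, 0.09]
0.84 [-1.73, 2.37, 0.1]
0.96 [-2.12, 2.56, 0.12]
1.08 [-2.53, 2.7, 0.13]
1.2 [-2.95, 2.8, 0.15]
1.32 [-3.38, 2.84, 0.16]
```

>>> jog_arm(moves=[{"fingers": 0.9, "xyz": [-0.12, 0.42, 0], "angular": [0, 0, 0]}, {"fingers": 0.9, "xyz": [-0.28, 0.81, 0], "angular": [0, 0, 0]}, {"fingers": 0.9, "xyz": [-0.49, 1.19, 0.01], "angular": [0, 0, 0]}, {"fingers": 0.9, "xyz": [-0.75, 1.54, 0.02], "angular": [0, 0, 0]}, {"fingers": 0.9, "xyz": [-1.04, 1.85, 0.03], "angular": [0, 0, 0]}, {"fingers": 0.9, "xyz": [-1.37, 2.13, 0.04], "angular": [0, 0, 0]}, {"fingers": 0.9, "xyz": [-1.73, 2.37, 0.05], "angular": [0, 0, 0]}, {"fingers": 0.9, "xyz": [-2.12, 2.56, 0.06], "angular": [0, 0, 0]}, {"fingers": 0.9, "xyz": [-2.53, 2.7, 0.07], "angular": [0, 0, 0]}, {"fingers": 0.9, "xyz": [-2.95, 2.8, 0.08], "angular": [0, 0, 0]}, {"fingers": 0.9, "xyz": [-3.38, 2.84, 0.1], "angular": [0, 0, 0]}, {"fingers": 0.9, "xyz": [-3.38, 2.84, 0.1], "angular": [0, 0, 0]}])

```text
clock: 32.6
position: [0.5292, 0.0554, 0.1401]
ee_rot: [2.309, 2.13, -0.001]
force: [0.5, 1.5, 1.9]
width: 0.163
```

```bash
python3 -c "
from h import *
arc(4,np.arange(.12,1.4,.12).round(2))"
```

```text
t 32.6 pos [0.5292 0.0554 0.1401] r 0.036 th -0.049 F [0.5 1.5 1.9] Frad 0.4 Fcw -1.52 w 0.163 tool x [ 0.081  0.997 -0.   ]
0.12 [-0.43, -0.01, 0.01]
0.24 [-0.86, -0.08, 0.03]
0.36 [-1.27, -0.19, 0.04]
0.48 [-1.67, -0.35, 0.06]
0.6 [-2.05, -0.56, 0.07]
0.72 [-2.4, -0.82, 0.09]
0.84 [-2.72, -1.11, 0.1]
0.96 [-3.0, -1.44, 0.12]
1.08 [-3.23, -1.8, 0.13]
1.2 [-3.43, -2.19, 0.15]
1.32 [-3.57, -2.59, 0.16]
```

Turned 1.33 rad; go 1.2 more, which is still short of the earliest firm point.

>>> jog_arm(moves=[{"fingers": 0.9, "xyz": [-0.43, -0.01, 0.01], "angular": [0, 0, 0]}, {"fingers": 0.9, "xyz": [-0.86, -0.08, 0.03], "angular": [0, 0, 0]}, {"fingers": 0.9, "xyz": [-1.27, -0.19, 0.04], "angular": [0, 0, 0]}, {"fingers": 0.9, "xyz": [-1.67, -0.35, 0.06], "angular": [0, 0, 0]}, {"fingers": 0.9, "xyz": [-2.05, -0.56, 0.07], "angular": [0, 0, 0]}, {"fingers": 0.9, "xyz": [-2.4, -0.82, 0.09], "angular": [0, 0, 0]}, {"fingers": 0.9, "xyz": [-2.72, -1.11, 0.1], "angular": [0, 0, 0]}, {"fingers": 0.9, "xyz": [-3.0, -1.44, 0.12], "angular": [0, 0, 0]}, {"fingers": 0.9, "xyz": [-3.23, -1.8, 0.13], "angular": [0, 0, 0]}, {"fingers": 0.9, "xyz": [-3.43, -2.19, 0.15], "angular": [0, 0, 0]}, {"fingers": 0.9, "xyz": [-3.43, -2.19, 0.15], "angular": [0, 0, 0]}])

```text
clock: 33.98
position: [0.5041, 0.0232, 0.1386]
ee_rot: [2.309, 2.13, -0.001]
force: [2.1, -0.5, 2.3]
width: 0.167
```

```bash
python3 -c "
from h import *
arc(4,np.arange(.05,.3,.05).round(2))"
```

```text
t 33.98 pos [0.5041 0.0232 0.1386] r 0.0356 th -1.261 F [ 2.1 -0.5  2.3] Frad 1.1 Fcw -1.89 w 0.167 tool x [ 0.08   0.997 -0.001]
0.05 [-0.06, -0.17, 0.01]
0.1 [-0.12, -0.34, 0.01]
0.15 [-0.17, -0.51, 0.02]
0.2 [-0.21, -0.69, 0.02]
0.25 [-0.23, -0.87, 0.03]
```

>>> jog_arm(moves=[{"fingers": 0.9, "xyz": [-0.07, -0.17, 0.01], "angular": [0, 0, 0]}, {"fingers": 0.9, "xyz": [-0.14, -0.34, 0.01], "angular": [0, 0, 0]}, {"fingers": 0.9, "xyz": [-0.19, -0.5, 0.01], "angular": [0, 0, 0]}, {"fingers": 0.9, "xyz": [-0.19, -0.5, 0.01], "angular": [0, 0, 0]}])

```text
clock: 34.48
position: [0.4992, 0.0221, 0.1385]
ee_rot: [2.309, 2.131, -0.0]
force: [3.0, -1.5, 3.2]
width: 0.167
```

```bash
python3 -c "
from h import *
arc(4,np.arange(.05,.3,.05).round(2))"
```

```text
t 34.48 pos [0.4992 0.0221 0.1385] r 0.0356 th -1.402 F [ 3.  -1.5  3.2] Frad 1.98 Fcw -2.72 w 0.167 tool x [ 0.08   0.997 -0.   ]
0.05 [-0.04, -0.18, 0.01]
0.1 [-0.07, -0.35, 0.01]
0.15 [-0.09, -0.53, 0.02]
0.2 [-0.11, -0.71, 0.02]
0.25 [-0.11, -0.89, 0.03]
```

>>> jog_arm(moves=[{"fingers": 0.9, "xyz": [-0.06, -0.18, 0], "angular": [0, 0, 0]}, {"fingers": 0.9, "xyz": [-0.1, -0.37, 0], "angular": [0, 0, 0]}, {"fingers": 0.9, "xyz": [-0.1, -0.37, 0], "angular": [0, 0, 0]}])

```text
clock: 34.85
position: [0.4952, 0.0216, 0.1384]
ee_rot: [-2.308, -2.131, 0.001]
force: [2.5, 0.6, 1.8]
width: 0.164
```

```bash
python3 -c "
from h import *
arc(4,np.arange(.05,.3,.05).round(2))"
```

```text
t 34.85 pos [0.4952 0.0216 0.1384] r 0.0357 th -1.514 F [2.5 0.6 1.8] Frad -0.47 Fcw -2.48 w 0.164 tool x [ 0.08   0.997 -0.   ]
0.05 [-0.02, -0.18, 0.01]
0.1 [-0.03, -0.36, 0.01]
0.15 [-0.03, -0.54, 0.02]
0.2 [-0.03, -0.72, 0.02]
0.25 [-0.01, -0.9, 0.03]
```

2.79 rad.

>>> jog_arm(moves=[{"fingers": 0.9, "xyz": [-0.02, -0.19, 0.01], "angular": [0, 0, 0]}, {"fingers": 0.9, "xyz": [-0.03, -0.38, 0.01], "angular": [0, 0, 0]}, {"fingers": 0.9, "xyz": [-0.03, -0.38, 0.01], "angular": [0, 0, 0]}])

```text
clock: 35.22
position: [0.4917, 0.0216, 0.1384]
ee_rot: [2.308, 2.131, 0.0]
force: [3.2, 0.7, 0.5]
width: 0.171
```

```bash
python3 -c "
from h import *
arc(4,np.arange(.05,.3,.05).round(2))"
```

```text
t 35.23 pos [0.4917 0.0216 0.1384] r 0.0356 th -1.612 F [3.2 0.7 0.5] Frad -0.88 Fcw -3.16 w 0.171 tool x [0.08  0.997 0.   ]
0.05 [-0.0, -0.18, 0.01]
0.1 [0.0, -0.36, 0.01]
0.15 [0.02, -0.54, 0.02]
0.2 [0.04, -0.72, 0.02]
0.25 [0.08, -0.89, 0.03]
```

>>> jog_arm(moves=[{"fingers": 0.9, "xyz": [0, -0.18, 0.01], "angular": [0, 0, 0]}, {"fingers": 0.9, "xyz": [0, -0.36, 0.01], "angular": [0, 0, 0]}, {"fingers": 0.9, "xyz": [0, -0.36, 0.01], "angular": [0, 0, 0]}])

```text
clock: 35.6
position: [0.4892, 0.0219, 0.1386]
ee_rot: [2.308, 2.13, 0.003]
force: [7.9, -0.7, -2.1]
width: 0.17
```

```bash
python3 -c "
from h import *
arc(4,np.arange(.05,.3,.05).round(2))"
```

```text
t 35.6 pos [0.4892 0.0219 0.1386] r 0.0355 th -1.684 F [ 7.9 -0.7 -2.1] Frad -0.15 Fcw -7.89 w 0.17 tool x [0.08  0.997 0.   ]
0.05 [0.01, -0.18, 0.01]
0.1 [0.03, -0.36, 0.01]
0.15 [0.06, -0.54, 0.02]
0.2 [0.1, -0.71, 0.02]
0.25 [0.14, -0.89, 0.03]
```

>>> jog_arm(moves=[{"fingers": 0.9, "xyz": [0, 0.2, 0], "angular": [0, 0, 0]}, {"fingers": 0.9, "xyz": [0, 0.34, 0], "angular": [0, 0, 0]}, {"fingers": 0.2, "xyz": [0, 0.34, 0], "angular": [0, 0, 0]}, {"fingers": 0.2, "xyz": [0, 0.34, 0], "angular": [0, 0, 0]}, {"fingers": 0.2, "xyz": [0, 0.34, -3], "angular": [0, 0, 0]}, {"fingers": 0.2, "xyz": [0, 0.34, -8], "angular": [0, 0, 0]}, {"fingers": 0.2, "xyz": [-5, 3, -13], "angular": [0, 0, 0]}, {"fingers": 0.2, "xyz": [-10, 6, -14], "angular": [0, 0, 0]}, {"fingers": 0.2, "xyz": [-10, 6, -14], "angular": [0, 0, 0]}, {"fingers": 0.2, "xyz": [-10, 6, -14], "angular": [0, 0, 0]}])

```text
clock: 36.85
position: [0.5392, -0.0827, 0.2775]
ee_rot: [-2.308, -2.128, 0.002]
force: [-0.3, 0.1, -0.2]
width: 0.401
```

```bash
python3 - <<'E'
from h import *
s,_=st(4); cv2.imwrite('pics/w6.png',imaging.get_image('wrist')[:,:,::-1])
cc=cv2.imread('pics/scene0.png'); n=imaging.get_image('scene')[:,:,::-1]
cv2.imwrite('pics/s6.png',n[80:440,60:620])
E
```

```text
t 36.85 pos [ 0.5392 -0.0827  0.2775] r 0.1473 th -1.253 F [-0.3  0.1 -0.2] Frad -0.17 Fcw 0.27 w 0.401 tool x [0.081 0.997 0.   ]
```

View pics/w6.png

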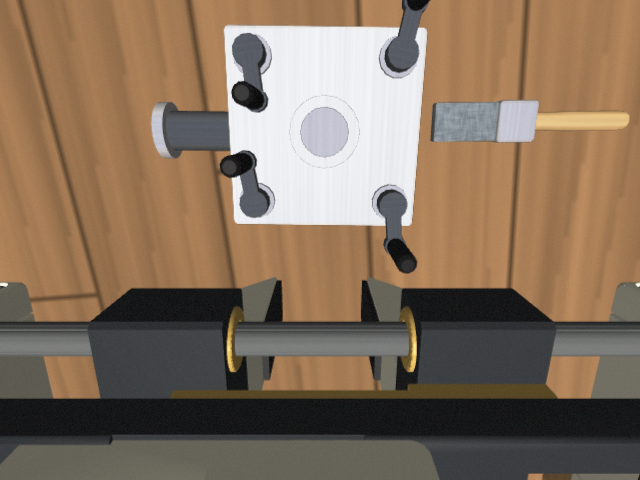

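View pics/s6.png

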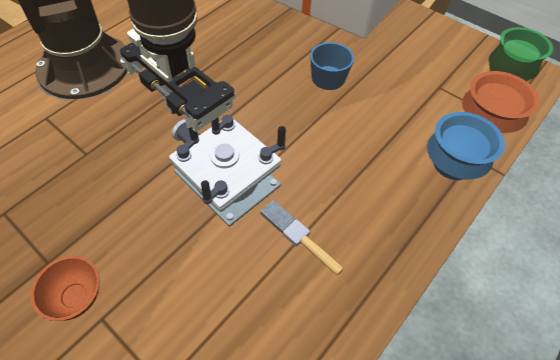

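```bash
python3 -c "
from h import *
print(job.sign_off())"
```

```text
the job is handed in; nothing more can be done
None
```

I tightened all four nuts in cross order (1, 3, then 2, 4) and handed the job in at about 37 s of the 72 s allowed. The sign-off gives no verdict.

| Nut | Turned, clockwise | Push when I stopped |
|---|---|---|
| 1 | about 3.4 rad | 7.0 N |
| 3 | about 3.4 rad | 8.2 N |
| 2 | about 3.35 rad | 7.3 N |
| 4 | about 2.95 rad | 7.9 N |

- **Firmness:** each nut ran at roughly 2–3 N, with single readings up to 4 N, and then the push rose steeply as it came up firm. The highest reading was 8.2 N, well under the 14 N limit. I eased the spring off before opening the fingers each time.
- **Final pictures:** the arm is clear of everything (near-zero force). The plate looks level, and the pot, bowl and brush look undisturbed; I judged all of this by eye.
- **Not measured:** I did not measure nut heights, plate height or plate level. Firmness rests on the force readings alone.
- **One disagreement:** the final crank angles read off the picture are up to about 0.1 rad behind the angles from the arm's position on nuts 2, 3 and 4. I put that down to rough pixel reading of the partly hidden cranks and did not recheck it.

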